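# Show the notched drive's label to the bench reader

### The arm

A 6-joint arm with a two-finger parallel gripper is mounted at the origin on the work surface. World frame = base frame: x ahead of the robot, y to its left, z up, the work surface at z = 0. Lengths are in mm, angles in rad, forces in N, time in s.
With the tool pointing down it reaches from about 325 to 775 mm from the base axis. Payload 5.5 kg.
Tool frame: the origin (TCP) lies on the centre line of the jaws, within the pads' length; the fingertips stand 25 mm ahead of it and the grasp point (between the pads) lies 6 mm ahead of it; z points along the fingers, y is the direction in which the jaws open and shut (so a half turn about z gives the same grasp; the last joint's range is limited). The gripper opens to 85 mm and grips with 20 to 120 N. Pads are 22 mm wide; open, the fingers measure 114 mm over their backs; the gripper's body (76 mm by 85 mm) begins 54 mm behind the grasp point. The pads swing forward as they close: fully open they stand 13 mm farther back than shut.
Start: joints at [1.155, 0.091, 1.231, -0, 1.82, -0.057], TCP at [210.696, 561.804, 217.475] pointing down, gripper open.
Joint ranges: [-2.87, 2.87], [-0.86, 2.18], [0.17, 2.46], [-1.51, 4.65], [0.06, 2.69], [-2.65, 2.65]. Speed limits (rad/s): [2.57, 2.57, 3.01, 3.14, 3.14, 3.14].

### API

Orientations are given as a rotation vector (axis times angle).
In Python, from station import * gives the robot as it stands. The module is installed in compiled form; this text tells all that it offers.
- The arm moves only by the tool play_rows, never from a script. Its arguments are lists of equal length, an entry for each row: "xyz": the shift along the tool's x, y, z in m, a list of three; "twist": the turn about the tool's z in degrees; "grip": the closure, from 0 (fully open) to 1 (shut). A call has 1 to 12 rows; each row is the pose to reach, as a shift and turn from the pose measured when the call began, along the tool's axes at that moment; what a row does not reach only later rows make up. A row lasts 1/10 s, in which the tool goes at most 50 mm and 8.59 degrees, less where a joint would pass 70% of its speed; a pose out of reach is approached as far as the arm can. A call with a gripper value outside its range is refused whole. The fingers move at their own pace and stop on an object; "grip_force" is the grip in N (left out, the last holds). Time passes only in rows, so rows that repeat a pose let the fingers close. It gives the time, the measured TCP pose, the force and the opening at its end, in the units of the state.
- sense(): the state, without advancing time (a new reading comes with each control period).
- get_image(name): name is "side" or "top"; returns (picture, depth): 480x640x3 uint8, red, green, blue; 480x640 float32, mm along the optical axis (not along the pixel's ray), 0 where there is no reading.
- calibration(name): a dict with "mtx" (3x3 intrinsics, pixels), "k1" (the pictures are not rectified: a ray, as slopes to the right and down, at radius r is drawn at 1 + k1 r^2 times it, then the intrinsics apply), "T" (4x4, takes a point from camera to world coordinates). Camera axes: x right, y down, z forward; pixel columns grow to the right and rows downward; lengths in mm; the calibration is good to about 2 mm. A picture is of the moment at which its call begins. calibration takes no time and is no camera call.
- job_done(): hands the job in, once; it reports no verdict.
The state is a dict: "t": time; "qpos": joint angles; "joint_vel": joint speeds; "tau": joint torques, N m; "ee_pos": TCP position; "tcp_rot": TCP orientation; "wrist_force": force on the tool from outside, world axes, zero at the start; "wrist_torque": the same for the moment, N m; "gripper_width": finger opening in mm.
Only numpy, scipy, OpenCV 4.12 (cv2) and the standard library are available. Lean on these libraries where they do the work, as an engineer would, in place of code of your own. Each camera call takes 0.05 s, during which the arm holds its last target.

### The job

Book in the drive that has a small notch cut out of one corner: lift it out of the slotted rack and rest it on the two arms of the sloped stand, label facing out, and let go so that you can change your grip. Then take it up again and hold it level, label up, notched end pointing towards the bar-code reader, with the label at the spot the reader looks at; finish there, still holding it clear of everything, without moving. Do not drop the drive on the bench, and leave the two blanks and the other things on the bench where they are.

Things in the scene. Friction and masses are not known exactly. Their poses are not given: they have to be found in the camera images.
- drive_center (a point): Centre of the drive: flat aluminium module 118 mm long, 34 wide, 9.5 thick, 0.1 kg. Axes: x along the length to the notched end; y across the width to the notched long edge; z out of the labelled face. The back has cooling grooves, no label. It starts on edge in one rack station, notched edge (y) up and so its label face (z) upright, its top edge 50 mm above the bench
- notch (a point): Inner corner of the drive's notch, at mid-thickness: 47 mm along x and 8 mm along y from drive_center. The notch, 12 mm along the length by 9 mm across the width, faced with black plastic, is cut right through one corner; seen label up with the notched end pointing away from you it is the far left corner. Axes as drive_center
- label (a point): Centre of the drive's white 30 x 30 mm bar-code label, on the z face next to the notched end: 32 mm along x and 4.75 mm along z from drive_center. Axes as drive_center
- rack: Fixed black slotted rack, 132 x 128 mm, at any angle. Origin: centre of its underside. Three stations at y = -42, 0, 42 mm, each with a module on edge along the rack's x axis, lower edge 16 mm above the bench. 11 mm slots hold only the last 18 mm of each end (fins 36 mm high, end walls 30); the middle 80 mm is free down to the 6 mm base plate. The drive's station varies; its notched end is on the rack's +x side
- stand: Fixed grey two-armed sloped stand. Origin: centre of the underside. The slope faces its -x side, about towards the robot, and rises to +x at 45 degrees. Base plate 6 mm thick, x -45 to 65, y +-62 mm. Arms 14 mm wide centred at y = -47 and 47 mm; the 80 mm between them is free for fingers. Each arm's face is 44 mm long and ends 111 mm above the bench
- seat (a point): Where drive_center lies when the drive rests home on the stand, across both arms, length along the stand's y axis, back on the arms, lower long edge on their lips: at x -3.3, y 0, z 95.4 mm in the stand's frame. The lips stand square to the slope, 11 mm proud; their inner corner is at x -12, z 80 mm. Axes as the stand's
- reader: Fixed hands-free bar-code reader, 260 mm tall: round foot of 50 mm radius, neck, and a grey head whose black-framed glass window looks to the reader's -x side, 45 degrees downwards; window centre 30 mm along -x, 209 mm up. Origin: at bench height, 12 mm in front of the foot's centre
- read_spot (a point): The spot the reader looks at: 140 mm from its window's centre straight along the line of sight, so 129 mm from the reader's origin along its -x axis and 110 mm above the bench. Axes as the reader's: x level, pointing towards the reader
- blank_a_center (a point): Centre of a blank filler in the rack, the same 118 x 34 x 9.5 mm outline but no notch and no label, vent slots along both faces. Loose, to be left alone
- blank_b_center (a point): Centre of the other blank filler, identical. Loose, to be left alone
- table: The white bench, its top at height 0
- label_roll: Roll of white paper labels, 56 mm across and 45 mm high, loose, to be left alone. Origin: centre of its underside
- phone: Black phone lying flat, 150 x 72 x 8 mm, loose, to be left alone. Origin: centre of its underside
- screwdriver: Screwdriver lying on the bench, 190 mm long, loose, to be left alone
Not all that is in view belongs to the job. What is shaped like the rack but blue is not meant. What is shaped like the part that bears drive_center but green is not meant.

How it is judged (in metres and radians):
On the way:
1. the drive rests on the stand's two arms, label facing out, let go (distance between drive_center and seat below 0.015 m and angle between the x axis of drive_center and the y axis of stand, either way round below 0.12 rad and angle between drive_center's own z axis and vertical between 0.62 and 0.95 rad and contact force between drive and stand above 0.1 N and contact force between drive and the fingers below 0.05 N and linear speed of drive below 0.03 m/s), for 0.2 s.
At the end, for the whole second after the job is handed in: The fingers still hold the drive, still and clear of bench, rack, stand and reader: its label within 30 mm of the reading spot, label up and level within 15 degrees, its length within 23 degrees of the reader's forward line, with the notched end nearest the reader (distance between label and read_spot below 0.03 m and angle between label's own z axis and vertical below 0.26 rad and angle between the x axis of drive_center and the x axis of reader, either way round below 0.4 rad and x of drive_center in the frame of read_spot below 0 m and height (world z) of drive_center above 0.07 m and contact force between drive and the fingers above 0.5 N and contact force between drive and table below 0.05 N and contact force between drive and stand below 0.05 N and contact force between drive and rack below 0.05 N and contact force between drive and reader below 0.05 N and linear speed of drive below 0.03 m/s); the arm keeps its last pose, push and grip.
It fails at once if the drive is dropped on or touches the bench (contact force between drive and table above 0.3 N).
It fails at once if a blank filler is pulled about (distance of any of blank_a_center, blank_b_center from where it was at the start of the episode above 0.03 m).
It fails at once if another thing on the bench is pushed away (distance of any of label_roll, phone, screwdriver from where it was at the start of the episode above 0.04 m).
It also fails if it takes over 58 s, if anything falls off the work surface, if the arm or the gripper's body presses on something with over 40 N, if the wrist force passes 120 N, or if a joint passes its speed limit or range.

## Working session

There is one attempt and no reset: what is moved stays moved. The work goes in short steps, Python scripts to look and compute and a tool call to move; the robot and the scene stay as the last step left them, time stands still between calls to the robot, and variables do not carry over. Pictures are saved under pics/ and viewed, and the job is handed in when it is done.

Besides the shell and the picture viewer there is one more tool, called after ">>>" as a command line: name --pt "numbers of a row" for each row, then --argument value for the rest. play_rows: Moves the arm, as the interface text tells. Its arguments: {"type":"object","properties":{"xyz":{"type":"array","items":{"type":"array","items":{"type":"number"}}},"twist":{"type":"array","items":{"type":"number"}},"grip":{"type":"array","items":{"type":"number"}},"grip_force":{"type":"number"}},"required":["xyz","twist","grip"]}

```bash
mkdir -p pics; python3 - <<'E'
from station import *
import cv2,numpy as np
for n in("side","top"):
    im,d=get_image(n); np.savez(f"pics/{n}0.npz",im=im,d=d)
    cv2.imwrite(f"pics/{n}0.png",im[:,:,::-1])
    c=calibration(n); print(n,c["mtx"].tolist(),c["k1"],np.round(c["T"],3).tolist())
print(sense())
E
```

```text
side [[439.44561244588317, 0.0, 311.1729786618735], [0.0, 439.44561244588317, 231.04409282313736], [0.0, 0.0, 1.0]] -0.032106276494170444 [[-0.877, -0.372, 0.304, 235.686], [-0.48, 0.66, -0.578, 510.593], [0.014, -0.653, -0.757, 814.288], [0.0, 0.0, 0.0, 1.0]]
top [[442.48518455600936, 0.0, 311.75978679045926], [0.0, 442.48518455600936, 242.14671604823837], [0.0, 0.0, 1.0]] -0.07017562487530275 [[-0.006, -0.988, 0.154, 335.013], [-1.0, 0.007, 0.007, -44.077], [-0.008, -0.154, -0.988, 1153.67], [0.0, 0.0, 0.0, 1.0]]
{'t': 0.1, 'qpos': array([ 1.15527813e+00,  9.18258040e-02,  1.23179571e+00,  2.38803882e-05,
        1.81983891e+00, -5.66724433e-02]), 'joint_vel': array([-0.00107259, -0.00245875, -0.00168393, -0.00153361, -0.00017105,
        0.00029588]), 'tau': array([ 1.69448915e-03, -4.60219145e+01, -4.19217110e+01, -1.66071095e-04,
        1.07270243e-02,  1.16667192e-05]), 'ee_pos': array([210.57467809, 561.51764319, 216.42162465]), 'tcp_rot': array([-5.60562832e-01, -3.09070856e+00,  2.84356490e-03]), 'wrist_force': array([-0.0524228 ,  0.00014686,  0.02282335]), 'wrist_torque': array([ 0.00149138, -0.07242409, -0.03339031]), 'gripper_width': 85.34123405551692}
```

View pics/side0.png

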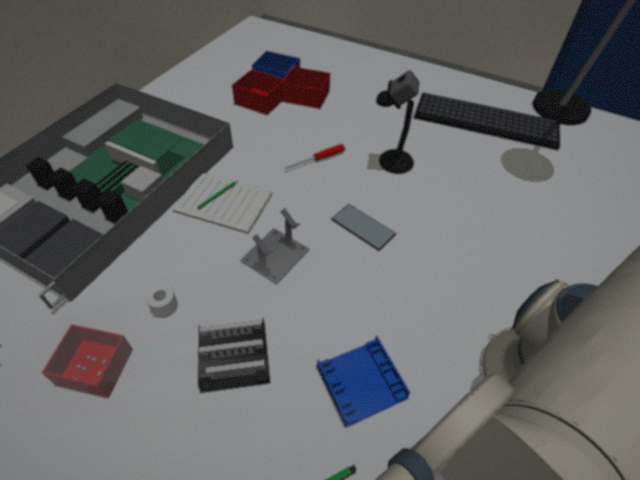

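View pics/top0.png

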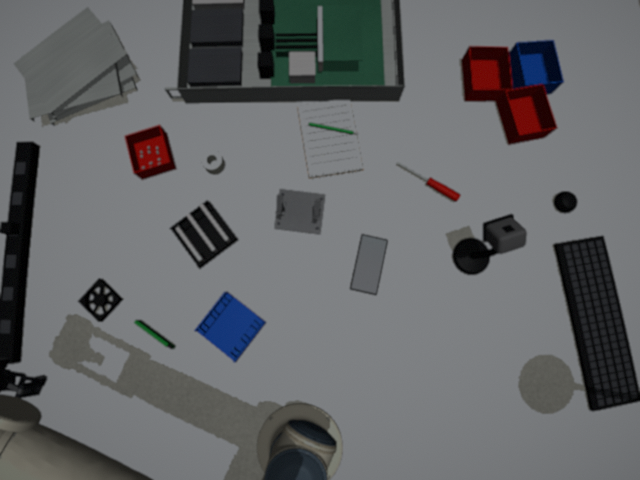

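```bash
cat > h.py <<'E'
import numpy as np,cv2
from scipy.spatial.transform import Rotation as R
from station import calibration
C={n:calibration(n) for n in("side","top")}
def ray(n,u,v):
    c=C[n];K=c["mtx"];p=np.array([(u-K[0,2])/K[0,0],(v-K[1,2])/K[1,1]])
    q=p.copy()
    for _ in range(20): q=p/(1+c["k1"]*(q@q))
    return np.array([q[0],q[1],1.])
def px(n,u,v,d):  # world from pixel+depth
    T=C[n]["T"];return T[:3,:3]@(ray(n,u,v)*d)+T[:3,3]
def atz(n,u,v,z):
    T=C[n]["T"];r=T[:3,:3]@ray(n,u,v);return T[:3,3]+r*(z-T[2,3])/r[2]
def proj(n,P):
    c=C[n];T=c["T"];q=T[:3,:3].T@(np.asarray(P,float)-T[:3,3]);q=q[:2]/q[2]
    q=q*(1+c["k1"]*(q@q));return c["mtx"][:2,:2]@q+c["mtx"][:2,2]
def two(a,b):
    Ta,Tb=C["side"]["T"],C["top"]["T"];ra=Ta[:3,:3]@ray("side",*a);rb=Tb[:3,:3]@ray("top",*b)
    A=np.stack([ra,-rb],1);s,*_=np.linalg.lstsq(A,Tb[:3,3]-Ta[:3,3],rcond=None)
    p=Ta[:3,3]+ra*s[0];q=Tb[:3,3]+rb*s[1];return (p+q)/2,np.linalg.norm(p-q)
def cloud(n,d):
    c=C[n];v,u=np.mgrid[0:480,0:640];K=c["mtx"]
    p=np.stack([(u-K[0,2])/K[0,0],(v-K[1,2])/K[1,1]],-1);q=p.copy()
    for _ in range(10): q=p/(1+c["k1"]*(q**2).sum(-1,keepdims=True))
    X=np.concatenate([q,np.ones_like(q[...,:1])],-1)*d[...,None]
    return X@c["T"][:3,:3].T+c["T"][:3,3]
def crop(im,x0,y0,x1,y1,f,name):
    cv2.imwrite(name,cv2.resize(im[y0:y1,x0:x1,::-1],None,fx=f,fy=f,interpolation=cv2.INTER_CUBIC))
E
python3 - <<'E'
from h import *
t=np.load("pics/top0.npz")["im"];s=np.load("pics/side0.npz")["im"]
crop(t,160,190,250,275,8,"pics/c1.png")
crop(s,185,305,285,400,7,"pics/c2.png")
crop(t,260,175,400,305,5,"pics/c3.png")
crop(s,230,195,330,290,7,"pics/c4.png")
E
```

```text
(no output)
```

View pics/c1.png

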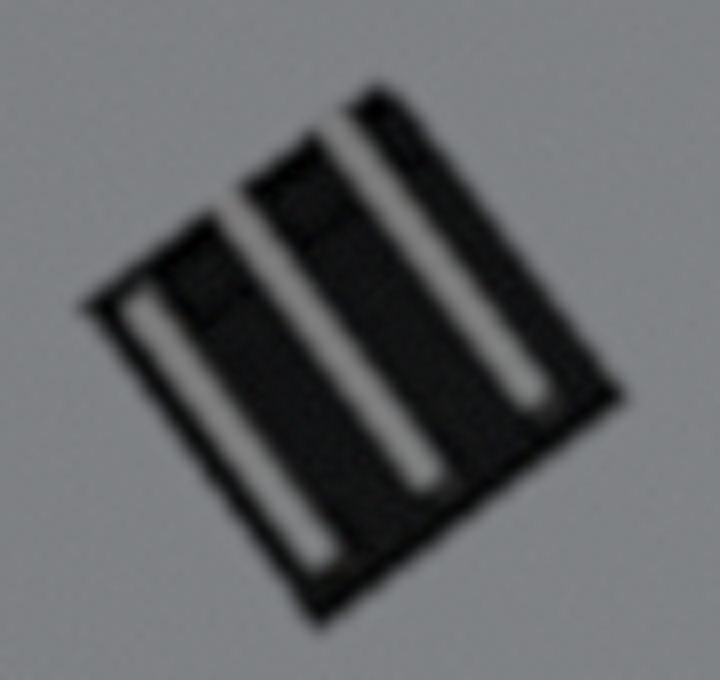

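View pics/c2.png

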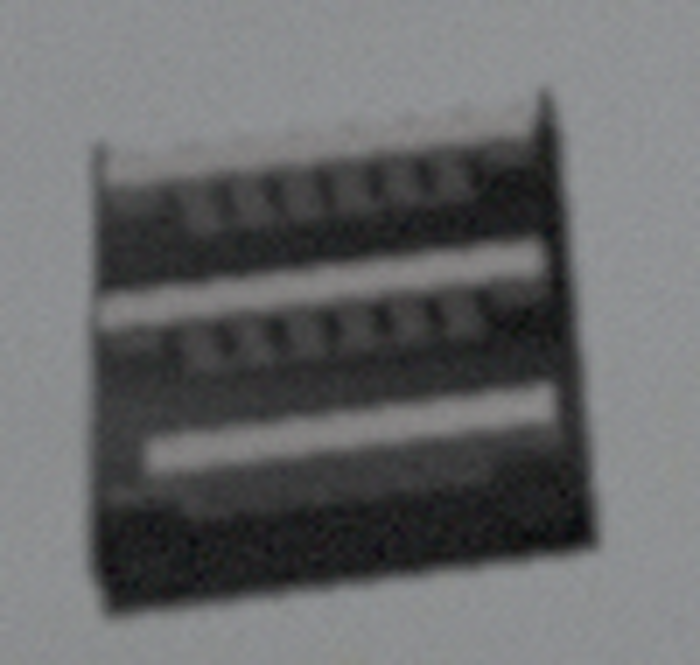

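View pics/c3.png

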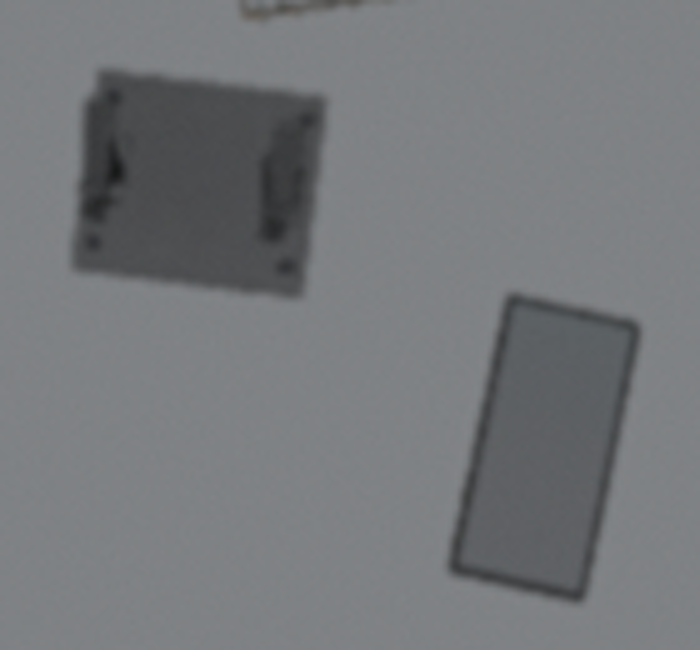

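View pics/c4.png

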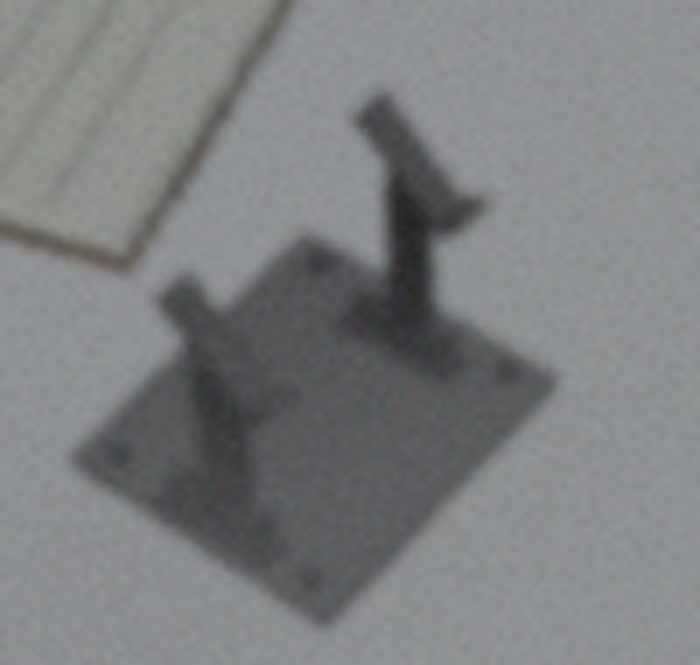

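```bash
python3 - <<'E'
from h import *
D={n:np.load(f"pics/{n}0.npz") for n in("side","top")}
W={n:cloud(n,D[n]["d"]) for n in D}
np.savez("pics/W0.npz",**W)
for n in W:
    z=W[n][...,2];g=D[n]["im"].astype(int)
    print(n,"bench z",np.nanmedian(z[200:330,250:400]))
# bars in top: bright in rack
x0,y0=160,190
im=D["top"]["im"];w=W["top"]
sub=im[190:275,160:250].mean(-1);ws=w[190:275,160:250]
# rack mask
dark=(sub<70)|((ws[...,2]>20)&(ws[...,2]<70))
k=cv2.morphologyEx(dark.astype(np.uint8),cv2.MORPH_CLOSE,np.ones((7,7)))
r=cv2.minAreaRect(np.argwhere(k)[:,::-1].astype(np.float32));print("rackrect px",r)
bar=(ws[...,2]>42)&(ws[...,2]<60)&k.astype(bool)
print(bar.sum(),np.median(ws[bar],0))
n,l,st,c=cv2.connectedComponentsWithStats(((sub>85)&k.astype(bool)).astype(np.uint8))
for i in range(1,n):
    if st[i,4]>30:
        P=ws[l==i];print("bar px",c[i]+[160,190],st[i,4],"z med",np.median(P[:,2]))
for nm,box in(("phone",(350,235,390,295)),("roll",(203,150,226,174)),("stand",(274,188,328,236)),("reader",(440,210,530,280))):
    a,b,cc,d=box;P=w[b:d,a:cc].reshape(-1,3)
    for lo,hi in((3,15),(35,55),(60,120),(180,300)):
        m=(P[:,2]>lo)&(P[:,2]<hi)
        if m.sum()>10:print(nm,lo,hi,m.sum(),P[m].mean(0).round(1),P[m].min(0).round(0),P[m].max(0).round(0))
E
```

```text
side bench z 1.2728339925355954
top bench z 0.4806290662564834
rackrect px ((42.81999969482422, 43.76000213623047), (51.0, 49.20000076293945), 53.13010025024414)
539 [534.70115263 248.00200528  49.40500945]
bar px [213.45508982 221.74251497] 167 z med 49.514273517991796
bar px [200.18023256 231.48837209] 172 z med 49.591135044542625
bar px [188.31847134 243.36305732] 157 z med 49.478113358699375
phone 3 15 1615 [ 453.6 -183.3    8. ] [ 377. -238.    3.] [ 533. -134.   15.]
roll 3 15 54 [728.5 220.5   8. ] [703. 199.   3.] [769. 256.  15.]
roll 35 55 284 [729.8 225.5  43.7] [703. 200.  35.] [758. 251.  50.]
stand 3 15 1500 [595.3  -4.2   6.1] [534. -77.   3.] [662.  64.  15.]
stand 60 120 243 [ 5.885e+02 -4.000e-01  9.300e+01] [559. -57.  69.] [615.  54. 113.]
reader 3 15 711 [ 488.  -471.     7.1] [ 412. -623.    3.] [ 599. -370.   15.]
reader 35 55 20 [ 473.2 -448.1   44.4] [ 466. -452.   35.] [ 481. -445.   54.]
reader 60 120 58 [ 468.4 -448.3   91.4] [ 460. -454.   60.] [ 477. -445.  120.]
reader 180 300 1308 [ 490.8 -440.4  249.1] [ 451. -487.  181.] [ 538. -403.  273.]
```

```bash
python3 - <<'E'
from h import *
D={n:np.load(f"pics/{n}0.npz") for n in("side","top")}
W=np.load("pics/W0.npz")
def rect(P):
    r=cv2.minAreaRect(P[:,:2].astype(np.float32));return np.round(r[0],1),np.round(r[1],1),round(r[2],1)
im=D["top"]["im"];w=W["top"]
sub=im[190:275,160:250].mean(-1)
k=np.zeros(sub.shape,np.uint8)
# bars
big=cv2.resize(sub.astype(np.float32),None,fx=6,fy=6,interpolation=cv2.INTER_CUBIC)
box=np.array([[90,305],[320,625],[620,395],[380,85]])/8*6
m=np.zeros(big.shape,np.uint8);cv2.fillPoly(m,[box.astype(int)],1)
m=cv2.erode(m,np.ones((5,5)))
n,l,st,c=cv2.connectedComponentsWithStats(((big>72)&(m>0)).astype(np.uint8))
for i in range(1,n):
    if st[i,4]>800:
        q=np.argwhere(l==i)[:,::-1]
        P=np.array([atz("top",160+(u+.5)/6-.5,190+(v+.5)/6-.5,50) for u,v in q])
        print("bar",rect(P),np.linalg.svd(P[:,:2]-P[:,:2].mean(0),full_matrices=False)[2][0].round(3))
# base plates by depth+colour
for n in("top","side"):
    w=W[n];g=D[n]["im"].astype(int).mean(-1)
    b=(slice(180,245),slice(265,335)) if n=="top" else (slice(200,285),slice(235,315))
    ww=w[b];gg=g[b];print(n,"grey levels",np.percentile(gg,[5,30,50,80,95]))
    mm=(gg<(105 if n=="top" else 120))&(ww[...,2]<20)&(ww[...,2]>2)
    nn,ll,ss,cc=cv2.connectedComponentsWithStats(mm.astype(np.uint8));i=1+ss[1:,4].argmax()
    q=np.argwhere(ll==i);P=np.array([atz(n,b[1].start+v,b[0].start+u,6) for u,v in q]);print("stand base",rect(P),len(P))
    ta=(ww[...,2]>70)&(ww[...,2]<120)
    P=ww[ta]
    for s in(1,-1):
        Q=P[np.sign(P[:,1]+2)==s]
        if len(Q)>5:print(" arm",s,len(Q),Q.mean(0).round(1),Q.min(0).round(),Q.max(0).round())
# reader head cloud, foot
for n in("top","side"):
    w=W[n];P=w.reshape(-1,3);m=(P[:,2]>150)&(P[:,2]<290)&(abs(P[:,0]-480)<120)&(abs(P[:,1]+450)<120);Q=P[m]
    print(n,"head",m.sum(),rect(Q),Q.min(0).round(),Q.max(0).round())
    for z in range(150,280,20):
        S=Q[abs(Q[:,2]-z)<10]
        if len(S)>3:print(z,len(S),S.mean(0).round())
E
python3 - <<'E'
import sys;sys.path.insert(0,'.')
from h import *
t=np.load("pics/top0.npz")["im"];s=np.load("pics/side0.npz")["im"]
a=cv2.resize(t[205:285,435:535,::-1],None,fx=4,fy=4,interpolation=cv2.INTER_CUBIC);b=cv2.resize(s[60:180,365:465,::-1],None,fx=4,fy=4,interpolation=cv2.INTER_CUBIC)
H=max(a.shape[0],b.shape[0]);a=np.vstack([a,np.zeros((H-a.shape[0],400,3),np.uint8)])
cv2.imwrite("pics/c5.png",np.hstack([a,b]))
E
```

```text
bar (array([560.4, 213.6]), array([114.7,  11.9]), 37.3) [-0.796 -0.605]
bar (array([534.5, 246.7]), array([114.7,  12. ]), 37.3) [-0.796 -0.605]
bar (array([506.9, 278.2]), array([108.,  12.]), 37.3) [-0.796 -0.606]
top grey levels [ 61.33333333  78.33333333 128.66666667 129.66666667 130.33333333]
stand base (array([597.4,  -3.3]), array([123.4, 110.4]), 82.0) 1563
 arm 1 124 [594.6  44.8  92.4] [572.  37.  72.] [615.  54. 112.]
 arm -1 118 [582.  -48.2  93.7] [559. -57.  78.] [604. -40. 113.]
side grey levels [ 69.66666667  93.66666667 141.33333333 144.66666667 146.66666667]
stand base (array([598.8,  -1.1]), array([125.1, 110.5]), 82.5) 1779
 arm 1 187 [597.2  47.1  92.2] [572.  36.  70.] [617.  55. 113.]
 arm -1 174 [584.4 -45.7  91.6] [560. -57.  71.] [605. -37. 113.]
top head 1339 (array([ 492.8, -445.8]), array([76.4, 71.8]), 17.3) [ 451. -487.  150.] [ 538. -403.  273.]
150 13 [ 465. -449.  155.]
170 18 [ 465. -448.  170.]
190 5 [ 475. -429.  192.]
210 48 [ 489. -413.  212.]
230 308 [ 509. -429.  233.]
250 577 [ 485. -444.  251.]
270 370 [ 485. -448.  266.]
side head 996 (array([ 495.3, -445.5]), array([76.1, 75.1]), 16.4) [ 453. -482.  150.] [ 541. -403.  273.]
150 24 [ 468. -448.  154.]
170 51 [ 469. -448.  169.]
190 57 [ 470. -447.  191.]
210 99 [ 487. -421.  211.]
230 251 [ 500. -420.  232.]
250 329 [ 486. -432.  250.]
270 185 [ 486. -442.  266.]
```

View pics/c5.png

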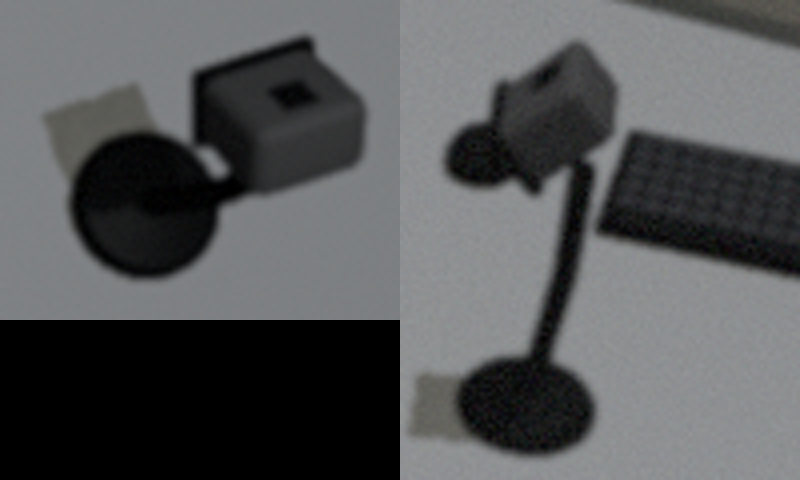

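```bash
python3 - <<'E'
from h import *
print(two((396.75,161.25),(471.75,255.75)))
f=two((396.75,161.25),(471.75,255.75))[0]
d=np.array([.956,.292])
o=f[:2]+12*d;print("origin",o,"spot",o+129*d)
t=np.load("pics/top0.npz")["im"];s=np.load("pics/side0.npz")["im"]
def P3(x,y,z):return np.array([o[0]-d[0]*x+d[1]*y, o[1]-d[1]*x-d[0]*y, z]) 
# stand frame & rack overlay
so=np.array([588.2,-.9]);c,s_=np.cos(np.radians(-7.7)),np.sin(np.radians(-7.7))
def S(x,y,z):return np.array([so[0]+c*x-s_*y,so[1]+s_*x+c*y,z])
a=np.radians(37.3);ux=np.array([np.cos(a),np.sin(a)]);uy=np.array([-ux[1],ux[0]])
dc=np.array([534,246.1])+42*uy; print("drive",dc)
def Rk(x,y,z):return np.r_[dc+x*ux+y*uy,z]
L=[]
for y in(-47,47):L+= [(S(-12,y,80),S(19.1,y,111.1)),(S(-12,y,80),S(-19.8,y,87.8))]
b=[S(x,y,6) for x,y in((-45,-62),(65,-62),(65,62),(-45,62),(-45,-62))];L+=list(zip(b,b[1:]))
b=[Rk(x,y,50) for x,y in((47,-4.75),(-59,-4.75),(-59,4.75),(47,4.75),(47,-4.75))];L+=list(zip(b,b[1:]))
b=[P3(-12-50*np.cos(q)*0-0+ (12+12) -0 +50*np.cos(q)-0 -0 ,50*np.sin(q),5) for q in np.linspace(0,6.28,20)];
b=[P3(12+50*np.cos(q),50*np.sin(q),5) for q in np.linspace(0,6.28,20)];L+=list(zip(b,b[1:]))
w0=P3(-30,0,209);r=2**-.5
wc=[w0+P3(-q*r*-1*0,0,0)*0+ (P3(p*r*1,y,0)-P3(0,0,0))+np.array([0,0,-p*r]) for p,y in((-25,-30),(25,-30),(25,30),(-25,30),(-25,-30))];L+=list(zip(wc,wc[1:]))
L.append((w0,P3(-129,0,110)))
for n,im,box in(("top",t,(160,170,540,300)),("side",s,(190,70,430,400))):
    f=2 if n=="top" else 2
    x0,y0,x1,y1=box;g=cv2.resize(im[y0:y1,x0:x1,::-1],None,fx=f,fy=f,interpolation=cv2.INTER_CUBIC)
    for p,q in L:
        p,q=[((proj(n,v)-[x0,y0]+.5)*f).astype(int) for v in(p,q)];cv2.line(g,tuple(map(int,p)),tuple(map(int,q)),(0,0,255),1)
    cv2.imwrite(f"pics/ov_{n}.png",g)
E
```

```text
(array([ 475.08500149, -457.52473295,    2.75142762]), np.float64(0.41242391326982736))
origin [ 486.55700149 -454.02073295] spot [ 609.88100149 -416.35273295]
drive [508.54848719 279.5098862 ]Traceback (most recent call last):
  File "<stdin>", line 21, in <module>
NameError: name 'q' is not defined
```

```bash
cat > ov.py <<'E'
from h import *
d=np.array([.956,.292]);o=np.array([486.6,-454.0])
def P3(x,y,z):return np.array([o[0]-d[0]*x+d[1]*y, o[1]-d[1]*x-d[0]*y, z]) 
so=np.array([588.2,-.9]);c,s_=np.cos(np.radians(-7.7)),np.sin(np.radians(-7.7))
def S(x,y,z):return np.array([so[0]+c*x-s_*y,so[1]+s_*x+c*y,z])
a=np.radians(37.3);ux=np.array([np.cos(a),np.sin(a)]);uy=np.array([-ux[1],ux[0]])
dc=np.array([508.5,279.5])
def Rk(x,y,z):return np.r_[dc+x*ux+y*uy,z]
def lines():
    L=[]
    for y in(-47,47):L+= [(S(-12,y,80),S(19.1,y,111.1)),(S(-12,y,80),S(-19.8,y,87.8))]
    b=[S(x,y,6) for x,y in((-45,-62),(65,-62),(65,62),(-45,62),(-45,-62))];L+=list(zip(b,b[1:]))
    b=[Rk(x,y,50) for x,y in((47,-4.75),(-59,-4.75),(-59,4.75),(47,4.75),(47,-4.75))];L+=list(zip(b,b[1:]))
    b=[P3(12+50*np.cos(q),50*np.sin(q),5) for q in np.linspace(0,6.28,20)];L+=list(zip(b,b[1:]))
    r=2**-.5
    wc=[P3(-30+p*r,y,209-p*r) for p,y in((-25,-30),(25,-30),(25,30),(-25,30),(-25,-30))];L+=list(zip(wc,wc[1:]))
    L.append((P3(-30,0,209),P3(-129,0,110)));return L
def draw(n,im,L,box,f,name):
    x0,y0,x1,y1=box;g=cv2.resize(im[y0:y1,x0:x1,::-1],None,fx=f,fy=f,interpolation=cv2.INTER_CUBIC)
    for p,q in L:
        p,q=[tuple(map(int,(proj(n,v)-[x0,y0]+.5)*f)) for v in(p,q)];cv2.line(g,p,q,(0,0,255),1)
    cv2.imwrite(name,g)
E
python3 - <<'E'
from ov import *
L=lines()
draw("top",np.load("pics/top0.npz")["im"],L,(160,170,540,300),2,"pics/ov_top.png")
draw("side",np.load("pics/side0.npz")["im"],L,(190,70,430,360),2,"pics/ov_side.png")
E
```

```text
(no output)
```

View pics/ov_top.png

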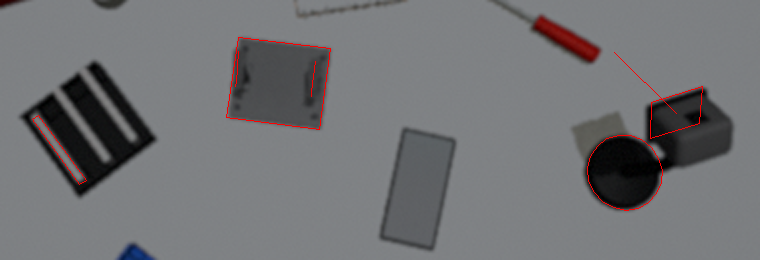

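View pics/ov_side.png

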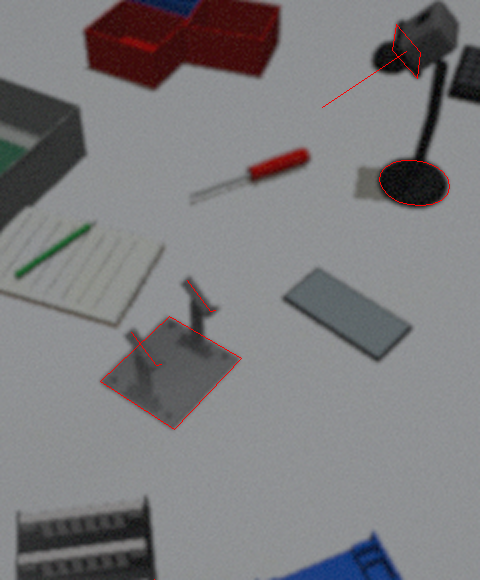

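```bash
cat >> h.py <<'E'
from station import sense
def go(x,y,z,yaw):
    s=sense();Rm=R.from_rotvec(s["tcp_rot"]).as_matrix();p=s["ee_pos"]
    v=Rm.T@(np.array([x,y,z])-p)/1000
    cur=np.degrees(np.arctan2(Rm[1,1],Rm[0,1]));w=(cur-yaw+180)%360-180
    print("t",round(s["t"],2),"pos",p.round(1),"yaw",round(cur,1),"zax",Rm[:,2].round(3),"q",s["qpos"].round(2),"gw",round(s["gripper_width"],1),"F",s["wrist_force"].round(1))
    print("shift",v.round(4).tolist(),"twist",round(w,2),"j6 ends",round(s["qpos"][5]*57.3,0))
E
python3 -c "
from h import *
go(509.5,280.3,130,127.3)"
```

```text
t 0.1 pos [210.6 561.5 216.4] yaw 69.4 zax [-0.001 -0.002 -1.   ] q [ 1.16  0.09  1.23  0.    1.82 -0.06] gw 85.3 F [-0.1  0.   0. ]
shift [-0.3787, -0.1582, 0.0867] twist -57.86 j6 ends -3.0
```

Candidates for the drive in the top view: the module at (188,243), with the notch at its far-left end, against the blanks at (200,231) and (213,222). The green decoy is at (155,334) and the blue rack at (231,326). The close crop of the side view shows the nearest module cut short at its left end with no vents, so I chose that one.

>>> play_rows --pt "-0.3787 -0.1582 0.0867" --pt "-0.3787 -0.1582 0.0867" --pt "-0.3787 -0.1582 0.0867" --pt "-0.3787 -0.1582 0.0867" --pt "-0.3787 -0.1582 0.0867" --pt "-0.3787 -0.1582 0.0867" --pt "-0.3787 -0.1582 0.0867" --pt "-0.3787 -0.1582 0.0867" --pt "-0.3787 -0.1582 0.0867" --pt "-0.3787 -0.1582 0.0867" --pt "-0.3787 -0.1582 0.0867" --pt "-0.3787 -0.1582 0.0867" --twist '[-57.9,-57.9,-57.9,-57.9,-57.9,-57.9,-57.9,-57.9,-57.9,-57.9,-57.9,-57.9]' --grip '[0.62,0.62,0.62,0.62,0.62,0.62,0.62,0.62,0.62,0.62,0.62,0.62]' --grip_force 30

```text
t: 1.3
ee_pos: [509.0, 281.0, 130.1]
tcp_rot: [1.006, -2.975, 0.001]
wrist_force: [0.1, 0.7, -0.3]
gripper_width: 32.3
```

```bash
python3 -c "
from h import *
from ov import draw
from station import get_image
go(509.5,280.3,48,127.3)
for n,b in(('top',(150,180,270,290)),('side',(150,250,300,400))):
    im,d=get_image(n);np.savez(f'pics/{n}1.npz',im=im,d=d);crop(im,*b,4,f'pics/a_{n}.png')
"
```

```text
t 1.3 pos [509.  281.  130.1] yaw 127.4 zax [-0.001 -0.001 -1.   ] q [ 0.45  0.04  1.44 -0.    1.66 -1.78] gw 32.3 F [ 0.1  0.7 -0.3]
shift [-0.0001, -0.0009, 0.0821] twist 0.08 j6 ends -102.0
```

View pics/a_side.png

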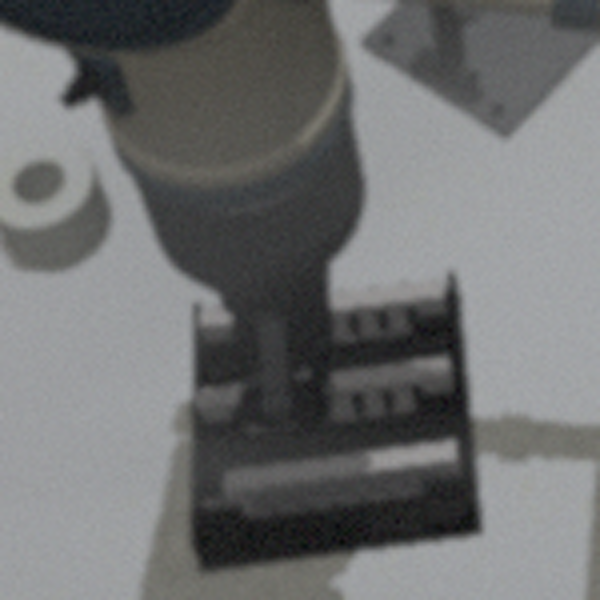

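View pics/a_top.png

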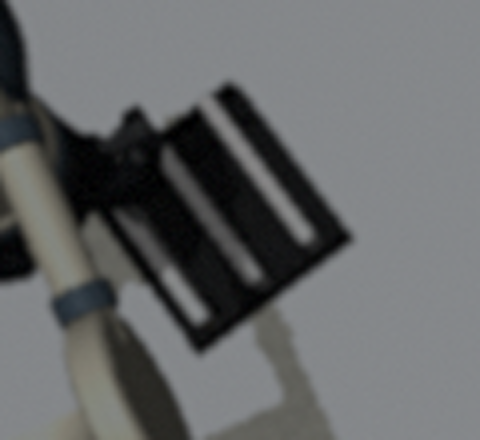

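>>> play_rows --pt "0 -0.001 0.03" --pt "0 -0.001 0.06" --pt "0 -0.001 0.082" --pt "0 -0.001 0.082" --pt "0 -0.001 0.082" --pt "0 -0.001 0.082" --pt "0 -0.001 0.082" --pt "0 -0.001 0.082" --pt "0 -0.001 0.082" --pt "0 -0.001 0.082" --twist '[0,0,0,0,0,0,0,0,0,0]' --grip '[0.62,0.62,0.62,0.62,1,1,1,1,1,1]'

```text
t: 2.4
ee_pos: [509.6, 280.6, 48.8]
tcp_rot: [1.008, -2.975, 0.001]
wrist_force: [-0.0, -0.3, 0.1]
gripper_width: -0.4
```

```bash
python3 -c "
from h import *
from station import get_image
go(509.5,280.3,150,127.3)
for n,b in(('top',(150,180,270,290)),('side',(150,250,300,400))):
    im,d=get_image(n);np.savez(f'pics/{n}2.npz',im=im,d=d);crop(im,*b,4,f'pics/b_{n}.png')
"
```

```text
t 2.4 pos [509.6 280.6  48.8] yaw 127.4 zax [ 0.    -0.001 -1.   ] q [ 0.45  0.08  1.55 -0.    1.52 -1.78] gw -0.4 F [-0.  -0.3  0.1]
shift [0.0003, -0.0002, -0.1012] twist 0.14 j6 ends -102.0
```

View pics/b_side.png

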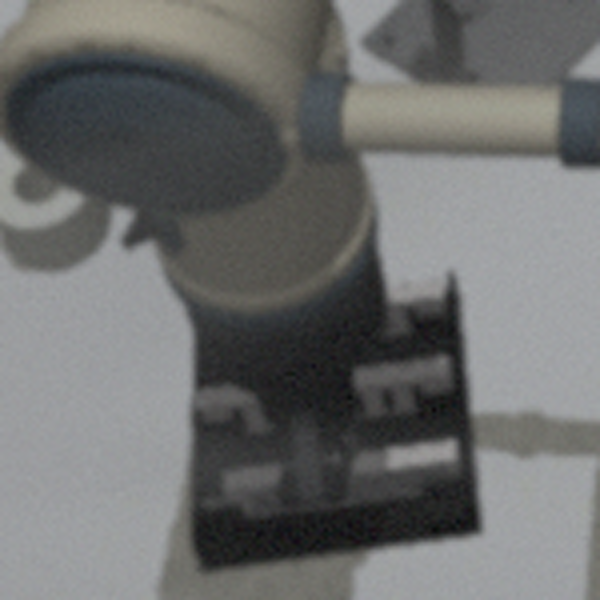

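```bash
python3 -c "
from ov import *
im=np.load('pics/side2.npz')['im'];d=np.load('pics/side2.npz')['d']
g=(np.clip(im.astype(float)*2.2,0,255)).astype(np.uint8)
from ov import Rk
s=np.array([509.6,280.6])
L=[(np.r_[s,30],np.r_[s,100])]
import ov;ov.dc=np.array([509.5,280.3])
b=[ov.Rk(x,0,z) for x,z in((47,50),(-59,50),(-59,16),(59,16),(59,41),(47,41),(47,50))];L+=list(zip(b,b[1:]))
draw('side',g,L,(180,300,290,400),6,'pics/b1.png')
W=cloud('side',d)
# points in rack coordinates near tool
q=W.reshape(-1,3);r=(q[:,:2]-ov.dc);X=r@ov.ux;Y=r@ov.uy
m=(abs(X)<14)&(q[:,2]>15)&(q[:,2]<90)&(abs(Y)<60)
for z in range(20,90,8):
  k=m&(abs(q[:,2]-z)<4);
  if k.sum():print(z,k.sum(),'Y',np.percentile(Y[k],[0,25,50,75,100]).round(1),'X',X[k].min().round(),X[k].max().round())
"
```

```text
20 24 Y [-38.1  -6.5   4.2   4.6   6.7] X -13.0 13.0
28 18 Y [-38.2 -26.3   4.2   4.7   6.9] X -14.0 -1.0
36 18 Y [-37.9 -36.6   4.2   5.1   6.3] X -14.0 -3.0
44 16 Y [-38.1 -37.2   4.    4.6   5.6] X -14.0 -5.0
52 29 Y [-46.6 -39.2  -0.6   1.9   5.3] X -13.0 -7.0
68 1 Y [5.6 5.6 5.6 5.6 5.6] X -11.0 -11.0
76 1 Y [4.8 4.8 4.8 4.8 4.8] X -10.0 -10.0
84 7 Y [-2.6 -0.2  3.7  4.9  5.6] X -11.0 -9.0
```

View pics/b1.png

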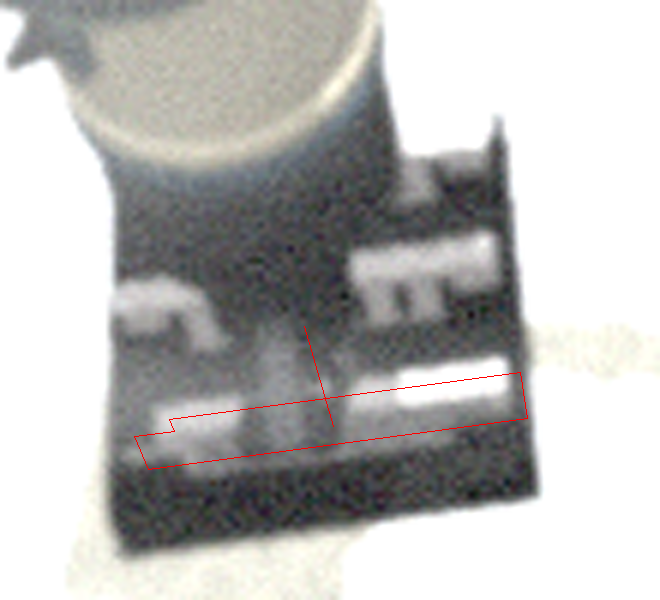

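```bash
python3 -c "
from ov import *
import ov;ov.dc=np.array([509.5,280.3])
im=np.load('pics/side0.npz')['im']
g=(np.clip(im.astype(float)*1.5,0,255)).astype(np.uint8)
L=[];b=[ov.Rk(x,0,z) for x,z in((47,50),(-59,50),(-59,16),(59,16),(59,41),(47,41),(47,50))];L+=list(zip(b,b[1:]))
draw('side',g,L,(180,300,290,400),6,'pics/b2.png')
d=np.load('pics/side2.npz')['d'];W=cloud('side',d)
for v in range(350,382,4):
  print(v,[ (None if d[v,u]==0 else (np.r_[(W[v,u,:2]-ov.dc)@ov.ux,(W[v,u,:2]-ov.dc)@ov.uy,W[v,u,2]].round(0).astype(int).tolist())) for u in range(214,246,6)])
d=np.load('pics/top2.npz')['d'];W=cloud('top',d)
q=W.reshape(-1,3);r=(q[:,:2]-ov.dc);X=r@ov.ux;Y=r@ov.uy
m=(q[:,2]>47)&(q[:,2]<52)&(abs(X)<60)&(abs(Y)<10);print(m.sum(),X[m].mean(),Y[m].mean(),Y[m].min(),Y[m].max())
"
```

```text
350 [[20, 17, 157], [6, 36, 190], [-3, 35, 187], [-11, 32, 178], [-17, 15, 141], [-18, -38, 32]]
354 [[38, -37, 32], [7, 37, 181], [-1, 36, 175], [-10, 36, 173], [-5, -38, 17], [-16, -40, 9]]
358 [[42, -41, 8], [8, 39, 170], [-1, 40, 170], [-4, 16, 116], [-11, 1, 81], [-16, -33, 6]]
362 [[42, -33, 7], [31, -32, 6], [0, 45, 165], [-4, 24, 118], [-13, 21, 110], [-15, -25, 7]]
366 [[42, -25, 7], [11, 43, 150], [1, 48, 159], [-7, 44, 148], [-7, 1, 49], [-18, 3, 50]]
370 [[36, 3, 51], [11, 52, 156], [2, 54, 156], [-8, 55, 157], [-6, 4, 40], [-17, 5, 38]]
374 [[38, 5, 37], [11, 58, 155], [2, 59, 155], [-7, 60, 154], [-4, 6, 27], [-15, 5, 20]]
378 [[40, 7, 25], [31, 0, 5], [20, 3, 8], [9, 4, 6], [-2, 6, 7], [-13, 7, 7]]
67 -33.12785914875179 0.518791180419724 -5.452913186951 5.084401946043674
```

View pics/b2.png

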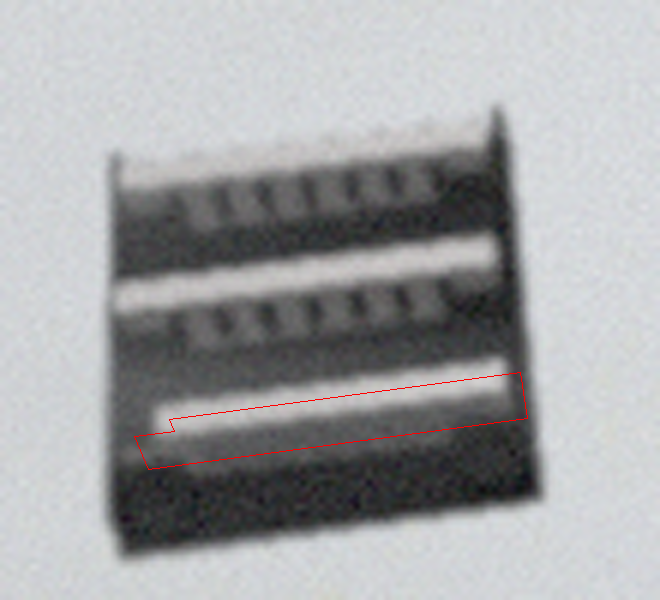

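>>> play_rows --pt "0 0 -0.015" --pt "0 0 -0.03" --pt "0 0 -0.06" --pt "0 0 -0.09" --pt "0 0 -0.1" --pt "0 0 -0.1" --twist '[0,0,0,0,0,0]' --grip '[1,1,1,1,1,1]'

```text
t: 3.1
ee_pos: [510.7, 281.2, 151.9]
tcp_rot: [-1.007, 2.971, -0.0]
wrist_force: [0.0, 1.0, 0.0]
gripper_width: -0.3
```

```bash
python3 -c "
from h import *
from station import get_image
go(509.5,280.3,150,127.3)
for n,b in(('top',(150,180,270,290)),('side',(150,250,300,400))):
    im,d=get_image(n);np.savez(f'pics/{n}3.npz',im=im,d=d);crop(np.clip(im*1.8,0,255).astype(np.uint8),*b,4,f'pics/d_{n}.png')
"
```

```text
t 3.1 pos [510.7 281.2 151.9] yaw 127.4 zax [ 0.005  0.001 -1.   ] q [ 0.45  0.04  1.4  -0.    1.7  -1.78] gw -0.3 F [0. 1. 0.]
shift [0.0015, 0.0, 0.0019] twist 0.14 j6 ends -102.0
```

View pics/d_side.png

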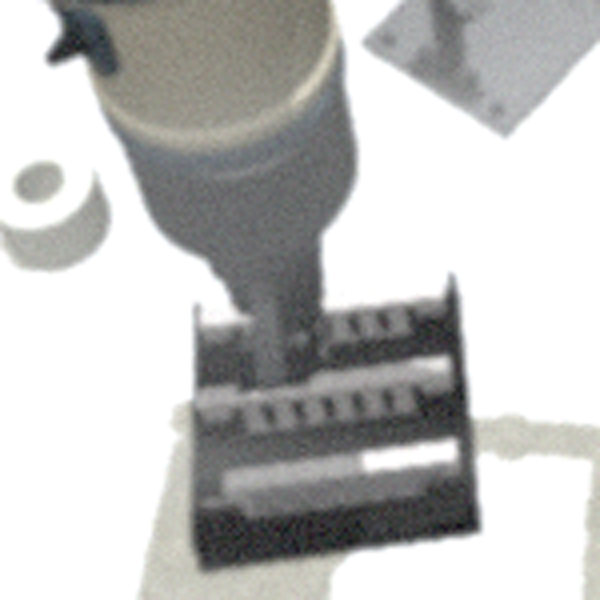

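View pics/d_top.png

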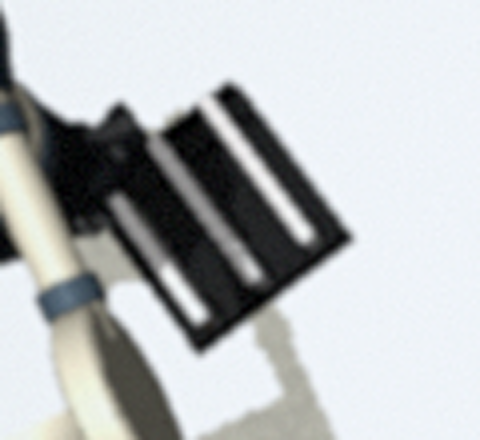

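```bash
python3 -c "
from h import *
for z in(127,150,210,260):print(z,proj('side',(510.7,281.2,z)).round(),proj('top',(510.7,281.2,z)).round())
for n,(a,b,c,e) in(('side',(205,300,235,350)),('top',(165,195,195,240))):
  D=np.load(f'pics/{n}3.npz');W=cloud(n,D['d'])
  for v in range(b,e,5):print(n,v,[W[v,u].round(0).astype(int).tolist() for u in range(a,c,6)])
"
```

```text
127 [227. 347.] [178. 237.]
150 [226. 341.] [175. 235.]
210 [220. 323.] [166. 230.]
260 [215. 306.] [158. 226.]
side 300 [[493, 310, 329], [487, 305, 328], [479, 303, 330], [476, 296, 323], [473, 288, 314]]
side 305 [[492, 313, 322], [486, 308, 320], [481, 303, 317], [477, 297, 312], [475, 289, 302]]
side 310 [[494, 314, 309], [488, 309, 308], [482, 305, 306], [479, 298, 299], [484, 282, 270]]
side 315 [[497, 314, 294], [489, 311, 297], [483, 306, 294], [486, 293, 273], [484, 284, 260]]
side 320 [[638, 212, 0], [490, 312, 284], [485, 307, 280], [481, 300, 273], [488, 284, 242]]
side 325 [[631, 221, -2], [489, 316, 277], [485, 309, 270], [480, 304, 266], [496, 279, 212]]
side 330 [[600, 248, 50], [590, 242, 48], [482, 314, 266], [495, 293, 220], [498, 280, 196]]
side 335 [[599, 252, 37], [491, 320, 252], [479, 319, 263], [477, 311, 251], [484, 294, 216]]
side 340 [[601, 255, 20], [484, 327, 258], [476, 324, 260], [470, 319, 257], [565, 227, 6]]
side 345 [[596, 262, 15], [481, 332, 254], [473, 329, 256], [468, 323, 251], [541, 251, 50]]
top 195 [[648, 362, 0], [648, 346, -1], [647, 328, 1], [647, 313, -1], [647, 296, 0]]
top 200 [[634, 362, -2], [633, 345, 0], [633, 327, 3], [633, 312, -1], [632, 294, 3]]
top 205 [[620, 361, 0], [619, 344, 1], [619, 327, 0], [619, 311, 1], [619, 295, -1]]
top 210 [[533, 251, 310], [605, 343, 1], [544, 242, 263], [546, 233, 253], [605, 294, 0]]
top 215 [[519, 244, 329], [528, 247, 286], [533, 242, 263], [534, 231, 258], [581, 280, 47]]
top 220 [[509, 244, 329], [519, 248, 280], [528, 249, 239], [528, 237, 237], [570, 282, 38]]
top 225 [[500, 244, 326], [514, 256, 255], [519, 252, 228], [561, 303, 17], [561, 288, 16]]
top 230 [[491, 246, 319], [504, 258, 248], [541, 308, 50], [547, 303, 17], [549, 290, 7]]
top 235 [[451, 185, 495], [502, 272, 204], [507, 270, 169], [528, 292, 51], [536, 290, 4]]
```

```bash
python3 -c "
from h import *
D=np.load('pics/top3.npz')
g=np.clip(D['im'][100:480,0:330,::-1]*1.8,0,255).astype(np.uint8);cv2.imwrite('pics/e1.png',cv2.resize(g,None,fx=1.5,fy=1.5))
D=np.load('pics/side3.npz')
g=np.clip(D['im'][100:480,80:480,::-1]*1.8,0,255).astype(np.uint8);cv2.imwrite('pics/e2.png',cv2.resize(g,None,fx=1.5,fy=1.5))
"
```

```text
(no output)
```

View pics/e1.png

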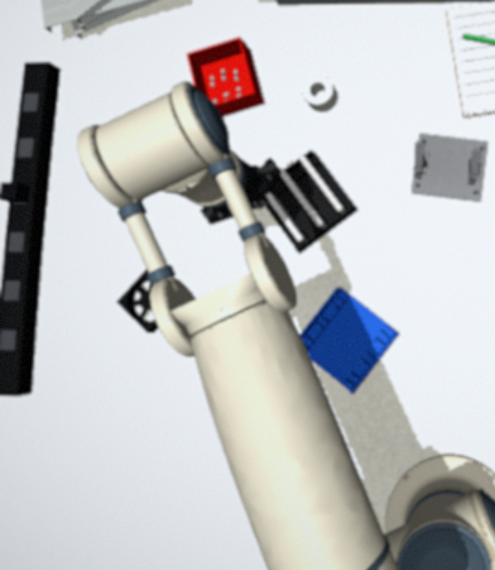

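View pics/e2.png

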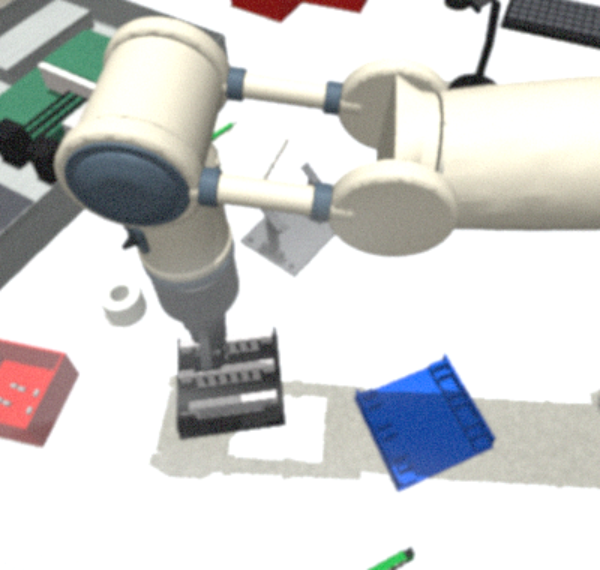

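```bash
python3 -c "
from h import *
im=[]
for i in(1,2,3):
  D=np.load(f'pics/top{i}.npz')
  g=np.clip(D['im'][190:280,140:250,::-1]*2.6,0,255).astype(np.uint8);im.append(cv2.resize(g,None,fx=3.5,fy=3.5,interpolation=cv2.INTER_CUBIC))
a=np.vstack(im[1:]);
cv2.imwrite('pics/f1.png',np.hstack(im[1:]))
for z in(24,48,100):print(z,(proj('top',(509.6,280.6,z))-[140,190])*3.5)
"
```

```text
24 [175.43743741 187.95034127]
48 [166.27249005 182.98301779]
100 [145.0503326  171.47470825]
```

View pics/f1.png

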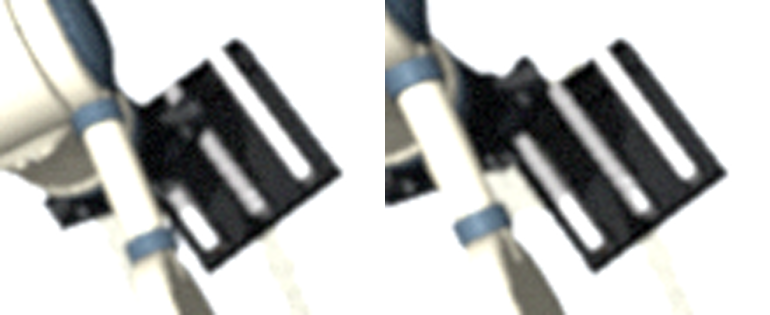

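```bash
python3 -c "
from h import *
for i,p in((1,(509.0,281.0,130.1)),(2,(509.6,280.6,48.8)),(3,(510.7,281.2,151.9))):
  for n in('top','side'):
    W=cloud(n,np.load(f'pics/{n}{i}.npz')['d']).reshape(-1,3)-p
    a=np.radians(37.3);X=W[:,:2]@[np.cos(a),np.sin(a)];Y=W[:,:2]@[-np.sin(a),np.cos(a)];Z=W[:,2]
    m=(np.hypot(X,Y)<75)&(Z>(-30 if i!=2 else 5))&(Z<150)
    print(i,n,m.sum())
    for z in range(-30,150,15):
      k=m&(Z>=z)&(Z<z+15)
      if k.sum()>2:print('   z',z,k.sum(),'X',np.percentile(X[k],[5,50,95]).round(),'Y',np.percentile(Y[k],[5,50,95]).round())
"
```

```text
1 top 612
   z 15 10 X [-13. -12.  -4.] Y [-30. -23. -18.]
   z 30 14 X [-13. -11.  -8.] Y [-30. -23. -18.]
   z 45 13 X [-14. -13.  -8.] Y [-33. -24.   4.]
   z 60 107 X [-15.  -8.   4.] Y [-46. -30.  44.]
   z 75 70 X [-18. -13.  -5.] Y [-54. -21.  52.]
   z 90 71 X [-19. -13.  -6.] Y [-57. -18.  57.]
   z 105 241 X [-14.  -5.   9.] Y [-65. -33.  63.]
   z 120 55 X [-12.  -7.   6.] Y [-44. -39.  44.]
   z 135 31 X [-37. -23.   2.] Y [-38. -31. -10.]
1 side 896
   z 15 13 X [-11.  -8.   6.] Y [19. 22. 29.]
   z 30 7 X [-11. -11. -10.] Y [-11.  20.  22.]
   z 60 60 X [-13. -10.   0.] Y [19. 27. 47.]
   z 75 110 X [-16.  -8.  15.] Y [18. 25. 55.]
   z 90 72 X [-17. -12.  16.] Y [18. 22. 61.]
   z 105 316 X [-17.  -2.  14.] Y [18. 56. 65.]
   z 120 167 X [-11.  -2.   9.] Y [30. 38. 46.]
   z 135 149 X [-34.  -3.  20.] Y [15. 35. 37.]
2 top 413
   z 15 13 X [-14. -13.  -9.] Y [-11.  -4.   6.]
   z 30 18 X [-14. -11.  -7.] Y [-14.  -6.   5.]
   z 45 13 X [-14. -13.  -9.] Y [-24.  -3.   3.]
   z 60 46 X [-15. -12.  -1.] Y [-33. -24.  35.]
   z 75 53 X [-19. -14.  -5.] Y [-45. -30.  43.]
 
[... 812 characters left out ...]
-0.] Y [-33. -23.   4.]
   z 75 72 X [-19. -14.  -6.] Y [-45. -16.  44.]
   z 90 139 X [-18. -11.   8.] Y [-61. -20.  58.]
   z 105 154 X [-14.  -4.   8.] Y [-59. -40.  58.]
   z 120 43 X [-13.  -9.   7.] Y [-41. -38.  38.]
   z 135 25 X [-37. -16.   1.] Y [-38. -35. -10.]
3 side 888
   z 15 11 X [-12. -12.  -9.] Y [-6.  4.  6.]
   z 30 8 X [-12. -12. -10.] Y [1. 5. 6.]
   z 45 7 X [-14. -10.  -8.] Y [ 8. 12. 14.]
   z 60 67 X [-14.  -9.  -2.] Y [10. 16. 28.]
   z 75 49 X [-18. -13.  -9.] Y [11. 15. 42.]
   z 90 189 X [-16.  -6.  11.] Y [16. 53. 61.]
   z 105 228 X [-20.  -3.   8.] Y [17. 43. 57.]
   z 120 132 X [-12.  -3.   8.] Y [31. 37. 41.]
   z 135 196 X [-35.  -5.  23.] Y [15. 34. 37.]
```

```bash
python3 -c "
from h import *
p=np.array((510.7,281.2,151.9));a=np.radians(37.3)
W=cloud('side',np.load('pics/side3.npz')['d'])-p
X=W[...,0]*np.cos(a)+W[...,1]*np.sin(a);Y=-W[...,0]*np.sin(a)+W[...,1]*np.cos(a);Z=W[...,2]
for v in range(318,352,2):print(v,[(int(X[v,u]),int(Y[v,u]),int(Z[v,u])) for u in range(220,238,2)])
print(proj('side',p+[0,0,15]),proj('side',p+[0,0,-25]),proj('side',p+[0,0,60]))
"
```

```text
318 [(-9, 35, 132), (-11, 33, 127), (-11, 22, 109), (-13, 15, 96), (-16, 15, 95), (-18, 12, 88), (3, -126, -148), (0, -128, -151), (-4, -127, -151)]
320 [(-8, 36, 128), (-11, 36, 127), (-12, 28, 113), (-11, 11, 83), (-15, 15, 89), (-18, 15, 89), (-79, 349, 662), (0, -121, -148), (-4, -121, -150)]
322 [(-8, 39, 127), (-10, 37, 123), (-12, 30, 111), (-11, 13, 81), (-14, 15, 83), (-17, 15, 83), (3, -118, -150), (0, -117, -149), (-4, -118, -151)]
324 [(-8, 40, 123), (-10, 39, 121), (-10, 25, 97), (-10, 14, 77), (-13, 14, 77), (-16, 14, 76), (0, -87, -103), (-4, -85, -102), (-9, -83, -99)]
326 [(-7, 40, 118), (-9, 38, 114), (-6, 9, 63), (-9, 14, 70), (-12, 13, 68), (-14, 7, 57), (-1, -81, -101), (-5, -80, -100), (-8, -80, -101)]
328 [(0, 13, 66), (-3, 14, 66), (-6, 15, 67), (-8, 12, 62), (-11, 13, 62), (-12, 0, 39), (0, -80, -106), (-4, -79, -106), (-8, -78, -106)]
330 [(-5, 38, 105), (-3, 17, 65), (-6, 19, 68), (-8, 14, 58), (-9, 4, 40), (-11, 3, 37), (0, -78, -111), (-3, -79, -113), (-7, -79, -115)]
332 [(-5, 42, 106), (-3, 21, 67), (-6, 22, 67), (-9, 25, 73), (-13, 27, 76), (-11, 5, 35
[... 768 characters left out ...]
-46, -101)]
344 [(-4, 58, 102), (-7, 59, 103), (-10, 59, 102), (-12, 60, 103), (7, -44, -101), (3, -43, -99), (0, -44, -102), (-3, -42, -100), (-7, -43, -102)]
346 [(-4, 60, 99), (-6, 60, 98), (14, -40, -99), (11, -41, -101), (7, -41, -102), (4, -40, -101), (0, -39, -100), (-3, -39, -101), (-7, -37, -100)]
348 [(22, -37, -100), (18, -37, -99), (15, -37, -101), (11, -37, -103), (8, -37, -102), (4, -38, -105), (1, -37, -105), (-2, -36, -105), (-6, -36, -105)]
350 [(23, -36, -105), (20, -37, -108), (16, -37, -109), (12, -37, -109), (9, -37, -111), (5, -36, -111), (1, -37, -113), (-1, -37, -113), (-5, -37, -115)]
[224.19903072 335.78021236] [227.46981364 346.95856181] [220.16991216 321.98473279]
```

```bash
python3 -c "
from h import *
D=np.load('pics/side3.npz')
g=np.clip(D['im'][300:360,200:260,::-1]*2.,0,255).astype(np.uint8);g=cv2.resize(g,None,fx=10,fy=10,interpolation=cv2.INTER_CUBIC);cv2.imwrite('pics/g1.png',g)"
```

```text
(no output)
```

View pics/g1.png

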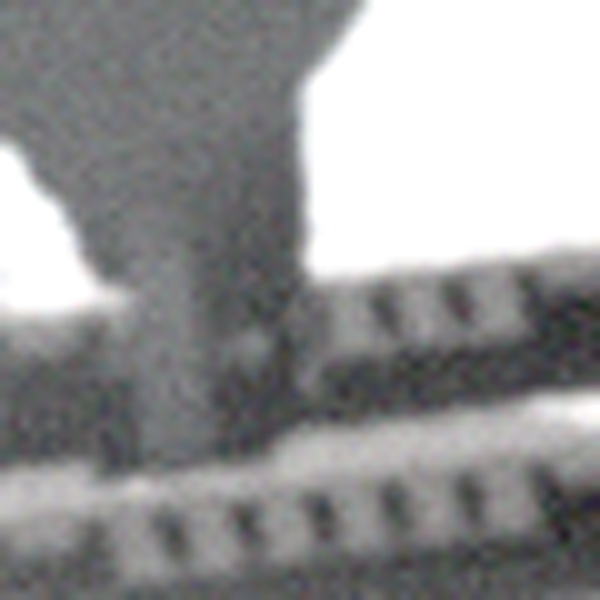

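```bash
python3 -c "
from h import *
a=np.radians(37.3)
for i,p in((1,(509.0,281.0,130.1)),(3,(510.7,281.2,151.9))):
  p=np.array(p)
  for n in('top','side'):
    W=cloud(n,np.load(f'pics/{n}{i}.npz')['d'])-p
    X=W[...,0]*np.cos(a)+W[...,1]*np.sin(a);Y=-W[...,0]*np.sin(a)+W[...,1]*np.cos(a);Z=W[...,2]
    m=(np.hypot(X,Y)<45)&(Z>-60)&(Z<40)
    q=np.argwhere(m);o=np.argsort(Z[m])[:14]
    print(i,n,[(int(q[k][1]),int(q[k][0]),*(int(t[m][k]) for t in(X,Y,Z))) for k in o])
T0=__import__('station').sense();print(T0['qpos'],T0['ee_pos'])
"
```

```text
1 top [(186, 234, -12, -23, 19), (185, 235, -13, -20, 20), (185, 232, -8, -24, 22), (185, 233, -10, -23, 24), (184, 235, -13, -18, 24), (186, 231, -8, -27, 25), (185, 234, -12, -22, 25), (185, 228, -1, -30, 26), (186, 230, -7, -29, 28), (183, 235, -13, -17, 29), (184, 234, -13, -20, 30), (185, 231, -9, -26, 31), (184, 232, -9, -23, 31), (183, 234, -12, -19, 32)]
1 side [(232, 353, -7, 20, 16), (233, 353, -9, 22, 19), (224, 356, 4, 26, 21), (233, 352, -10, 22, 22), (231, 355, -6, 27, 23), (233, 351, -10, 21, 24), (223, 356, 5, 28, 25), (230, 355, -5, 28, 26), (222, 356, 6, 29, 27), (233, 347, -10, 16, 27), (233, 350, -10, 21, 28), (228, 355, -2, 29, 28), (233, 349, -10, 20, 29), (233, 348, -11, 19, 30)]
3 top [(177, 235, -9, -7, 17), (177, 234, -8, -8, 20), (176, 237, -13, -3, 21), (173, 239, -12, 4, 21), (177, 236, -13, -6, 22), (174, 238, -12, 1, 23), (178, 232, -7, -13, 24), (176, 236, -12, -4, 24), (170, 239, -9, 9, 24), (172, 239, -12, 6, 25), (176, 234, -8, -7, 25), (173, 238, -12, 2, 26), (178, 233, -10, -12, 26), (175, 237, -13, -2, 27)]
3 side [(231, 338, -10, 4, 13), (230, 338, -9, 5, 15), (230, 337, -9, 4, 16), (231, 337, -11, 5, 19), (231, 336, -11, 4, 19), (231, 329, -12, -6, 22), (231, 330, -12, -4, 23), (231, 331, -12, -2, 23), (231, 335, -11, 5, 24), (231, 332, -12, 0, 25), (231, 333, -12, 2, 26), (231, 334, -12, 4, 26), (230, 332, -11, 5, 35), (229, 331, -10, 4, 36)]
[ 4.45552794e-01  3.97022392e-02  1.40739845e+00 -8.57903496e-04
  1.69596950e+00 -1.77882034e+00] [509.26299152 280.5588242  147.75524468]
```

```bash
python3 -c "
from h import *
go(510.5,281,8,127.3)"
```

```text
t 3.2 pos [509.3 280.6 147.8] yaw 127.4 zax [-0.001 -0.001 -1.   ] q [ 0.45  0.04  1.41 -0.    1.7  -1.78] gw -0.1 F [ 0.  -0.6 -0.3]
shift [-0.0015, -0.0003, 0.1398] twist 0.14 j6 ends -102.0
```

>>> play_rows --pt "-0.001 0 0.0" --pt "-0.001 0 0.0" --pt "-0.001 0 0.03" --pt "-0.001 0 0.07" --pt "-0.001 0 0.1" --pt "-0.001 0 0.115" --pt "-0.001 0 0.125" --pt "-0.001 0 0.125" --twist '[0,0,0,0,0,0,0,0]' --grip '[0.62,0.62,0.62,0.62,0.62,0.62,0.62,0.62]'

```text
t: 4.0
ee_pos: [509.5, 280.8, 21.7]
tcp_rot: [1.007, -2.972, 0.002]
wrist_force: [-1.0, 0.1, 0.4]
gripper_width: 32.4
```

```bash
python3 -c "
from h import *
from station import get_image
go(510.5,281,8,127.3)
im,d=get_image('side');np.savez('pics/side4.npz',im=im,d=d)
g=np.clip(im[300:400,180:290,::-1]*2.,0,255).astype(np.uint8);cv2.imwrite('pics/g2.png',cv2.resize(g,None,fx=6,fy=6,interpolation=cv2.INTER_CUBIC))"
```

```text
t 4.0 pos [509.5 280.8  21.7] yaw 127.4 zax [-0.003 -0.002 -1.   ] q [ 0.45  0.1   1.57 -0.    1.47 -1.78] gw 32.4 F [-1.   0.1  0.4]
shift [-0.001, -0.0004, 0.0137] twist 0.14 j6 ends -102.0
```

View pics/g2.png

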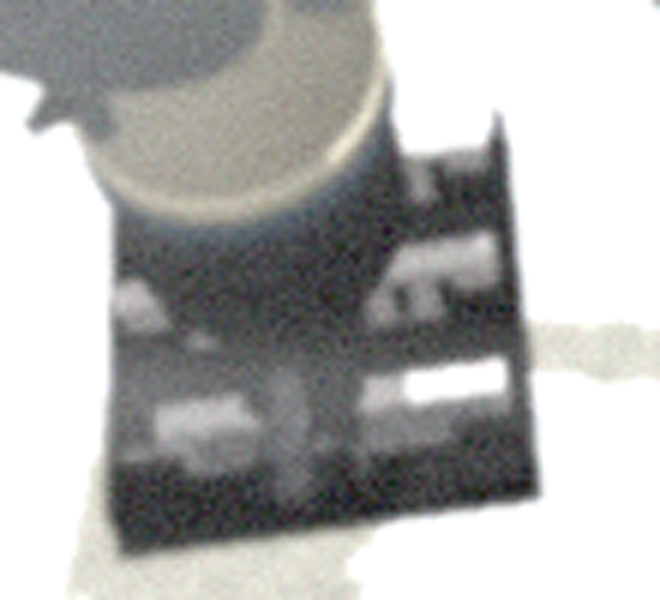

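>>> play_rows --pt "-0.001 0 0.007" --pt "-0.001 0 0.014" --pt "-0.001 0 0.014" --pt "-0.001 0 0.014" --pt "-0.001 0 0.014" --pt "-0.001 0 0.014" --pt "-0.001 0 0.014" --pt "-0.001 0 0.014" --twist '[0,0,0,0,0,0,0,0]' --grip '[0.62,0.62,0.62,1,1,1,1,1]'

```text
t: 4.85
ee_pos: [511.0, 282.1, 9.7]
tcp_rot: [1.008, -2.975, 0.001]
wrist_force: [-1.1, 3.4, 1.3]
gripper_width: 8.8
```

>>> play_rows --pt "0 0 -0.01" --pt "0 0 -0.03" --pt "0 0 -0.06" --pt "0 0 -0.1" --pt "0 0 -0.13" --pt "0 0 -0.15" --pt "0 0 -0.15" --pt "0 0 -0.15" --twist '[0,0,0,0,0,0,0,0]' --grip '[1,1,1,1,1,1,1,1]'

```text
t: 5.65
ee_pos: [511.2, 281.9, 159.5]
tcp_rot: [1.008, -2.975, 0.001]
wrist_force: [0.5, -0.8, -0.8]
gripper_width: 8.7
```

```bash
python3 -c "
from h import *
from ov import *
import ov
from station import get_image
go(510.5,281,8,127.3)
for n,b in(('side',(160,250,290,400)),('top',(140,180,270,290))):
  im,d=get_image(n);np.savez(f'pics/{n}5.npz',im=im,d=d)
  g=np.clip(im*2.,0,255).astype(np.uint8)
  ov.dc=np.array([510.5,281.]);dz=152
  L=[];q=[ov.Rk(x,0,z+dz) for x,z in((47,50),(-59,50),(-59,16),(59,16),(59,41),(47,41),(47,50))];L+=list(zip(q,q[1:]))
  draw(n,g,L,b,4,f'pics/h_{n}.png')
"
```

```text
t 5.65 pos [511.2 281.9 159.5] yaw 127.4 zax [ 0.    -0.001 -1.   ] q [ 0.45  0.04  1.38 -0.    1.72 -1.78] gw 8.7 F [ 0.5 -0.8 -0.8]
shift [0.0011, -0.0002, 0.1515] twist 0.13 j6 ends -102.0
```

View pics/h_side.png

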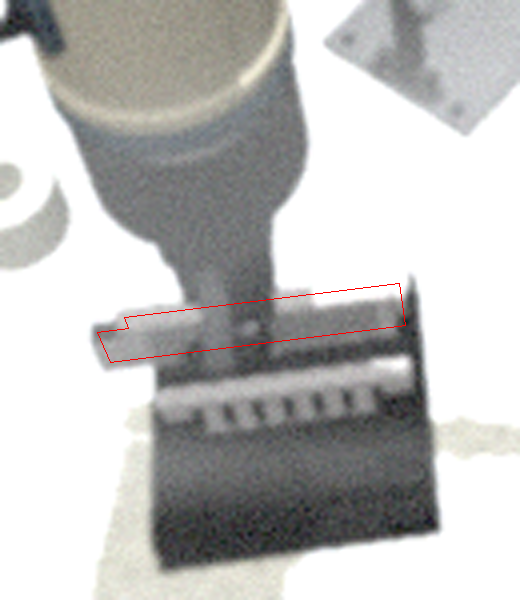

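View pics/h_top.png

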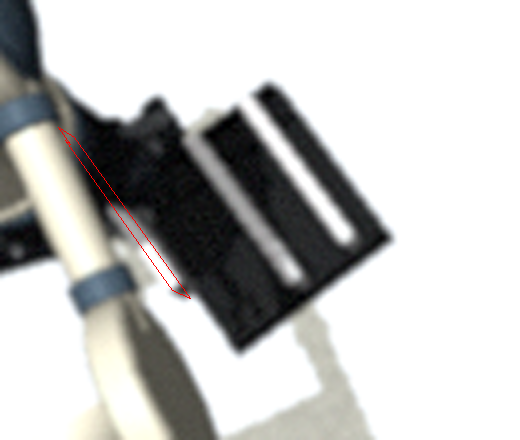

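```bash
python3 -c "
from ov import *
print(S(-10,2,0));P=S(-10,2,0)
go(P[0],P[1],160,-7.7)"
```

```text
[578.55814037   2.42182825   0.        ]
t 5.75 pos [510.4 281.7 157.6] yaw 127.4 zax [-0.003 -0.002 -1.   ] q [ 0.45  0.04  1.38 -0.    1.72 -1.78] gw 8.8 F [-1.2  0.2 -1.4]
shift [0.1157, -0.2631, -0.0021] twist 135.14 j6 ends -102.0
```

>>> play_rows --pt "0.01 -0.02 -0.002" --pt "0.02 -0.045 -0.002" --pt "0.03 -0.07 -0.002" --pt "0.04 -0.095 -0.002" --pt "0.05 -0.12 -0.002" --pt "0.062 -0.145 -0.002" --pt "0.073 -0.17 -0.002" --pt "0.084 -0.195 -0.002" --pt "0.095 -0.22 -0.002" --pt "0.105 -0.24 -0.002" --pt "0.112 -0.255 -0.002" --pt "0.116 -0.263 -0.002" --twist '[6,14,22,30,38,46,54,62,70,78,86,93]' --grip '[1,1,1,1,1,1,1,1,1,1,1,1]'

```text
t: 6.95
ee_pos: [577.6, 0.7, 157.5]
tcp_rot: [-1.472, -2.77, 0.008]
wrist_force: [-0.5, -0.2, -1.0]
gripper_width: 8.9
```

```bash
python3 -c "
from ov import *
P=S(-10,2,0)
go(P[0],P[1],110,-7.7)"
```

```text
t 6.95 pos [577.6   0.7 157.5] yaw 34.0 zax [-0.007 -0.002 -1.   ] q [-0.06  0.03  1.4  -0.    1.72 -0.65] gw 8.9 F [-0.5 -0.2 -1. ]
shift [0.0008, 0.0021, 0.0475] twist 41.73 j6 ends -37.0
```

>>> play_rows --pt "0 0.001 0" --pt "0 0.002 0" --pt "0 0.002 0" --pt "0 0.002 0" --pt "0.001 0.002 0" --pt "0.001 0.002 0.01" --pt "0.001 0.002 0.025" --pt "0.001 0.002 0.04" --pt "0.001 0.002 0.048" --pt "0.001 0.002 0.048" --twist '[8,16,24,32,40,41.7,41.7,41.7,41.7,41.7]' --grip '[1,1,1,1,1,1,1,1,1,1]'

```text
t: 7.95
ee_pos: [577.0, 2.6, 106.5]
tcp_rot: [-2.36, -2.065, 0.016]
wrist_force: [0.2, -1.2, -0.8]
gripper_width: 8.3
```

```bash
cat > look.py <<'E'
from ov import *
from station import get_image
def look(tag,L=[],bs=(210,170,350,300),bt=(250,160,350,250),f=5):
  out=[]
  for n,b in(('side',bs),('top',bt)):
    im,d=get_image(n);np.savez(f'pics/{n}_{tag}.npz',im=im,d=d)
    draw(n,np.clip(im*1.7,0,255).astype(np.uint8),L,b,f,f'pics/{tag}_{n}.png')
E
python3 -c "
from look import *
P=S(-10,2,0)
go(P[0],P[1],82,-7.7)
L=lines()[:8]
z0=110+6.3
q=[S(-10,-y,z) for y,z in((47,z0+34),(-59,z0+34),(-59,z0),(59,z0),(59,z0+25),(47,z0+25),(47,z0+34))];L+=list(zip(q,q[1:]))
look('s1',L)"
```

```text
t 7.95 pos [577.    2.6 106.5] yaw -7.6 zax [-0.011 -0.002 -1.   ] q [-0.05  0.05  1.47 -0.    1.63  0.08] gw 8.3 F [ 0.2 -1.2 -0.8]
shift [0.0001, 0.0019, 0.0244] twist 0.09 j6 ends 5.0
```

View pics/s1_side.png

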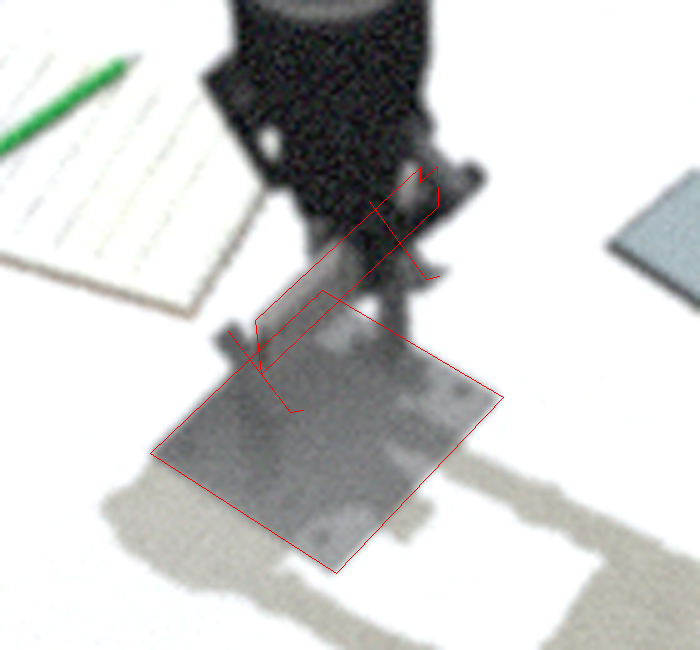

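View pics/s1_top.png

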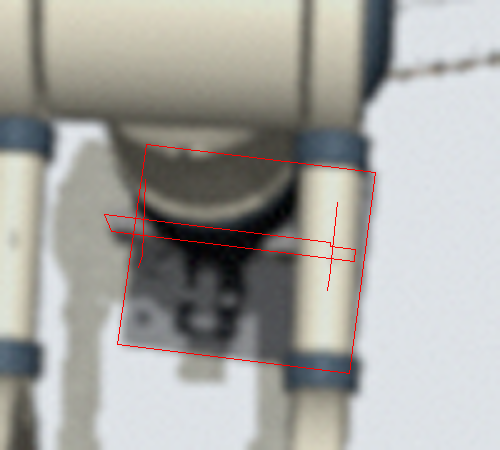

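>>> play_rows --pt "0 0.002 0.008" --pt "0 0.002 0.016" --pt "0 0.002 0.022" --pt "0 0.002 0.0245" --pt "0 0.002 0.0245" --pt "0 0.002 0.0245" --twist '[0,0,0,0,0,0]' --grip '[1,1,1,1,1,1]'

```text
t: 8.65
ee_pos: [580.1, 2.2, 84.8]
tcp_rot: [-2.362, -2.067, 0.011]
wrist_force: [0.1, -0.2, -0.3]
gripper_width: 8.7
```

```bash
python3 -c "
from look import *
P=S(-10,2,0)
go(P[0],P[1],80,-7.7)
L=lines()[:4]
look('s2',L,f=5)"
```

```text
t 8.65 pos [580.1   2.2  84.8] yaw -7.6 zax [-0.007 -0.002 -1.   ] q [-0.05  0.06  1.5  -0.    1.59  0.08] gw 8.7 F [ 0.1 -0.2 -0.3]
shift [0.0001, -0.0015, 0.0049] twist 0.06 j6 ends 5.0
```

View pics/s2_side.png

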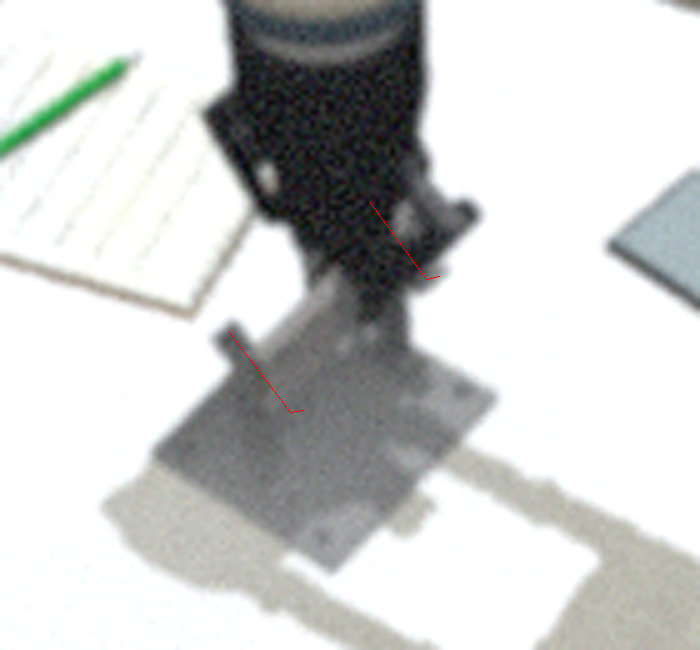

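>>> play_rows --pt "0 -0.001 0.003" --pt "0 -0.001 0.005" --pt "0 -0.001 0.005" --pt "0 -0.001 0.005" --twist '[0,0,0,0]' --grip '[1,1,1,1]'

```text
t: 9.15
ee_pos: [579.2, 2.3, 80.1]
tcp_rot: [-2.362, -2.067, 0.011]
wrist_force: [0.2, 0.2, -1.2]
gripper_width: 9.0
```

>>> play_rows --pt "0 0 0.002" --pt "0 0 0.003" --pt "0 0 0.003" --twist '[0,0,0]' --grip '[1,1,1]'

```text
t: 9.45
ee_pos: [579.4, 2.3, 79.4]
tcp_rot: [-2.363, -2.068, 0.008]
wrist_force: [-4.9, 0.1, 8.6]
gripper_width: 9.1
```

>>> play_rows --pt "0 0 -0.002" --pt "0 0 -0.002" --pt "0 0 -0.002" --pt "0 0 -0.002" --pt "0 0 -0.01" --pt "0 0 -0.017" --pt "0 0.004 -0.017" --pt "0 0.008 -0.017" --pt "0 0.012 -0.017" --pt "0 0.016 -0.017" --pt "0 0.016 -0.017" --pt "0 0.016 -0.017" --twist '[0,0,0,0,0,0,0,0,0,0,0,0]' --grip '[0.72,0.72,0.72,0.72,0.72,0.72,0.72,0.72,0.72,0.72,0.72,0.72]'

```text
t: 10.65
ee_pos: [595.3, 0.2, 95.9]
tcp_rot: [-2.363, -2.068, 0.009]
wrist_force: [-0.0, -0.9, 1.0]
gripper_width: 23.8
```

```bash
python3 -c "
from look import *
P=S(-10,2,0)
go(P[0],P[1],80,-7.7)
look('s3',[],bs=(220,180,320,290),f=6)"
```

```text
t 10.65 pos [5.953e+02 2.000e-01 9.590e+01] yaw -7.6 zax [-0.006 -0.003 -1.   ] q [-0.06  0.09  1.44 -0.    1.61  0.08] gw 23.8 F [-0.  -0.9  1. ]
shift [0.0, -0.0168, 0.016] twist 0.07 j6 ends 4.0
```

View pics/s3_side.png

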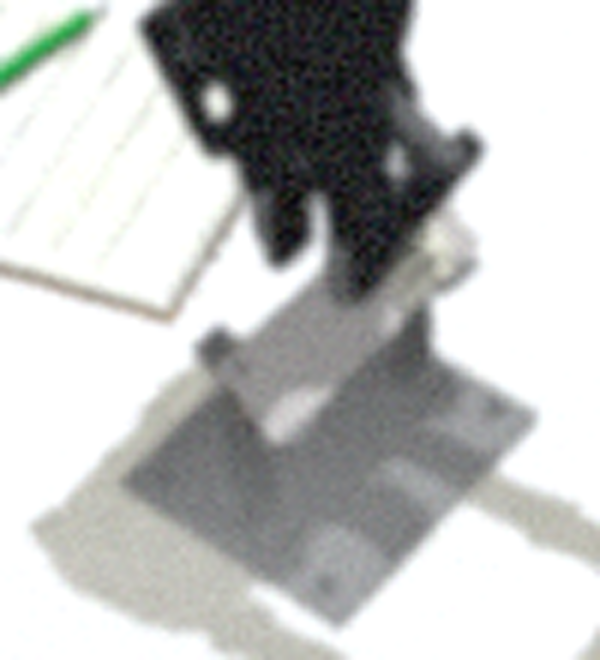

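View pics/s3_top.png

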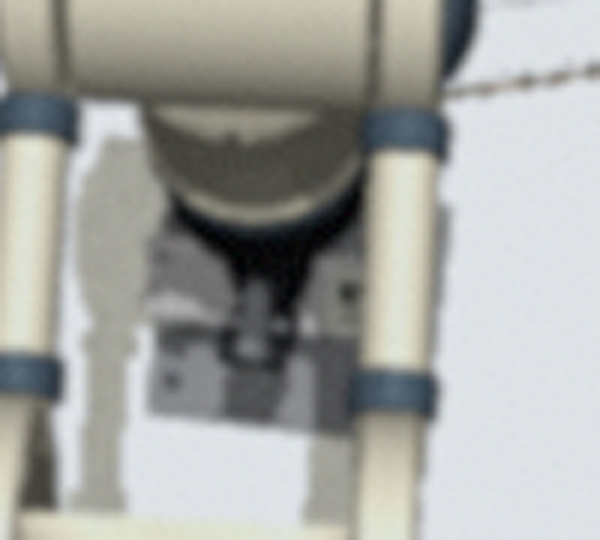

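>>> play_rows --pt "0 -0.004 0" --pt "0 -0.004 -0.01" --pt "0 -0.004 -0.03" --pt "0 -0.004 -0.06" --pt "0 -0.004 -0.1" --pt "0 -0.004 -0.12" --pt "0 -0.004 -0.12" --twist '[0,0,0,0,0,0,0]' --grip '[0.6,0.6,0.6,0.6,0.6,0.6,0.6]'

```text
t: 11.45
ee_pos: [593.3, 1.1, 221.9]
tcp_rot: [2.361, 2.066, 0.001]
wrist_force: [-0.6, -0.2, 1.0]
gripper_width: 34.3
```

```bash
python3 -c "
from look import *
P=S(-10,2,0)
go(P[0],P[1],80,-7.7)
r=2**-.5
q=[S(-3.3+r*(u-w),-y,95.4+r*(u+w)) for y,u,w in((47,17,4.75),(-59,17,4.75),(-59,-17,4.75),(59,-17,4.75),(59,8,4.75),(47,8,4.75),(47,17,4.75))]
look('s4',list(zip(q,q[1:])),bs=(220,180,320,290),f=6)
for n in('side','top'):
  W=cloud(n,np.load(f'pics/{n}_s4.npz')['d']).reshape(-1,3)
  v=W[:,:2]-so;x=v@[c,s_];y=v@[-s_,c];z=W[:,2]
  m=(abs(y)<36)&(z>70)&(z<125)&(abs(x)<40)
  if m.sum()>20:
    A=np.c_[x[m],y[m],np.ones(m.sum())];k=np.linalg.lstsq(A,z[m],rcond=None)[0];print(n,m.sum(),k,'range x',x[m].min(),x[m].max(),z[m].min(),z[m].max())
"
```

```text
t 11.45 pos [593.3   1.1 221.9] yaw -7.6 zax [ 0.003 -0.003 -1.   ] q [-0.05  0.07  1.24 -0.    1.82  0.08] gw 34.3 F [-0.6 -0.2  1. ]
shift [-0.0003, -0.0153, 0.1419] twist 0.08 j6 ends 4.0
side 466 [8.90010893e-01 1.16062512e-03 1.03815523e+02] range x -17.82127524707797 12.600447475689034 84.57327712870801 114.50186448276179
top 202 [ 7.73780094e-01 -2.43094013e-02  1.02813593e+02] range x -18.836064480870476 12.052712384100666 84.69254910534505 111.62922596980115
```

View pics/s4_side.png

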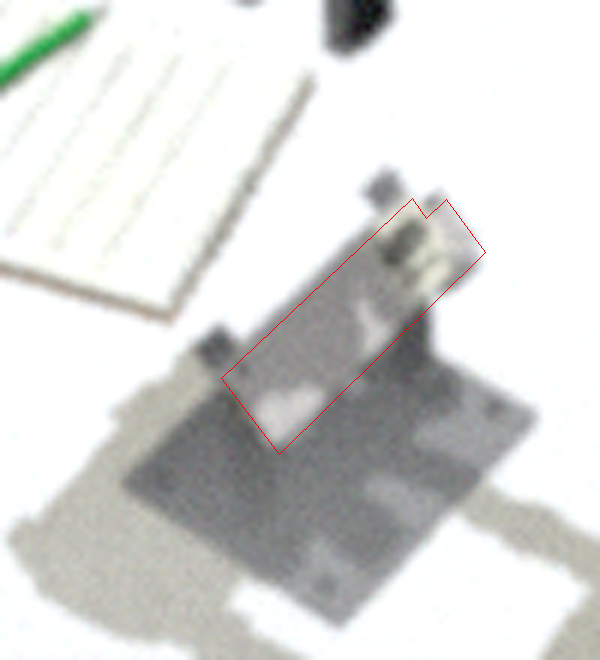

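```bash
python3 -c "
from ov import *
P=S(-12,1,0)
go(P[0],P[1],78,-7.7)"
```

```text
t 11.55 pos [592.    1.1 216.6] yaw -7.6 zax [-0.004 -0.003 -1.   ] q [-0.05  0.07  1.25 -0.    1.82  0.08] gw 34.3 F [-0.3  0.2  0.5]
shift [-0.0011, -0.015, 0.1387] twist 0.08 j6 ends 4.0
```

>>> play_rows --pt "-0.001 -0.015 0" --pt "-0.001 -0.015 0" --pt "-0.001 -0.015 0.02" --pt "-0.001 -0.015 0.05" --pt "-0.001 -0.015 0.08" --pt "-0.001 -0.015 0.11" --pt "-0.001 -0.015 0.13" --pt "-0.001 -0.015 0.139" --pt "-0.001 -0.015 0.139" --pt "-0.001 -0.015 0.139" --twist '[0,0,0,0,0,0,0,0,0,0]' --grip '[0.3,0.3,0.3,0.3,0.3,0.3,0.3,0.3,0.3,0.3]' --grip_force 25

```text
t: 12.55
ee_pos: [576.9, 1.7, 78.4]
tcp_rot: [-2.364, -2.069, 0.007]
wrist_force: [-0.1, 0.3, 0.9]
gripper_width: 59.9
```

```bash
python3 -c "
from look import *
P=S(-12,1,0)
go(P[0],P[1],78,-7.7)
look('s5',[],bs=(220,180,320,290),f=6)"
```

```text
t 12.55 pos [576.9   1.7  78.4] yaw -7.6 zax [-0.003 -0.003 -1.   ] q [-0.05  0.05  1.52 -0.    1.57  0.08] gw 59.9 F [-0.1  0.3  0.9]
shift [-0.0001, -0.0004, 0.0004] twist 0.07 j6 ends 5.0
```

View pics/s5_side.png

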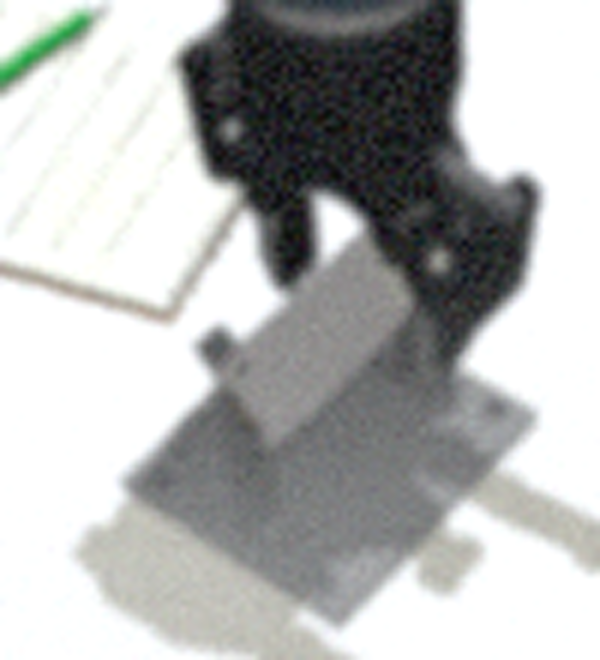

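>>> play_rows --pt "0 0 0" --pt "0 0 0" --pt "0 0 0" --pt "0 0 0" --pt "0 0 0" --pt "0 0 0" --pt "0 0 0" --pt "0 0 0" --pt "0 0 0" --pt "0 0 0" --pt "0 0 0" --pt "0 0 0" --twist '[0,0,0,0,0,0,0,0,0,0,0,0]' --grip '[0.38,0.45,0.5,0.55,0.6,0.65,0.7,0.75,0.8,0.85,0.9,0.95]'

```text
t: 13.85
ee_pos: [577.2, 1.7, 78.8]
tcp_rot: [2.364, 2.068, -0.005]
wrist_force: [1.8, -0.4, -0.7]
gripper_width: 8.7
```

```bash
python3 -c "
from look import *
P=S(-12,1,0)
go(P[0],P[1],78,-7.7)
look('s6',[],bs=(220,180,320,290),f=6)"
```

```text
t 13.85 pos [577.2   1.7  78.8] yaw -7.6 zax [-0.002 -0.003 -1.   ] q [-0.05  0.05  1.52 -0.    1.57  0.08] gw 8.7 F [ 1.8 -0.4 -0.7]
shift [-0.0001, -0.0007, 0.0008] twist 0.08 j6 ends 5.0
```

View pics/s6_side.png

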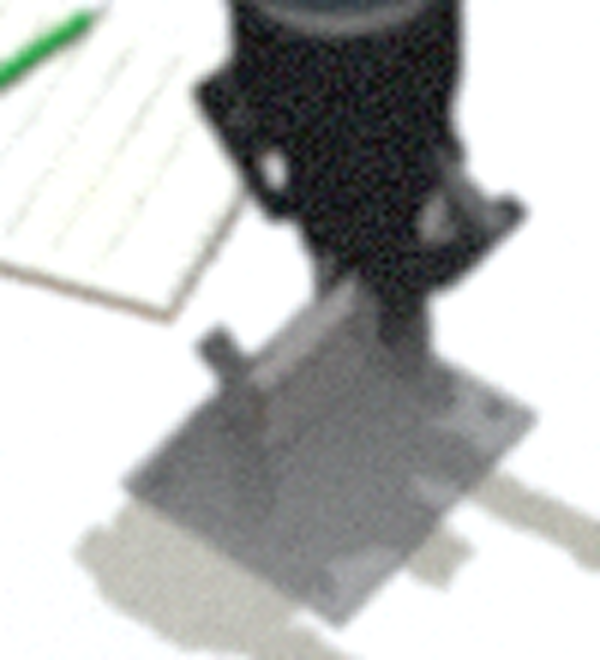

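```bash
python3 -c "
from h import *
from ov import S
q=np.array([atz('top',*p,8)[:2] for p in((362.4,234.4),(387.4,240),(376.4,295),(350.4,289))]);print(q.round(1),q.mean(0))
r=cv2.minAreaRect(q.astype(np.float32));print(r)
ax=(q[0]+q[1]-q[2]-q[3])/2;ang=np.degrees(np.arctan2(ax[1],ax[0]));print('axis',ang,np.linalg.norm(ax))
cen=q.mean(0);phi=ang-90;n=np.array([np.cos(np.radians(phi)),np.sin(np.radians(phi))]);st=cen-14*n
print('phi',phi,'stand at',st);go(st[0],st[1],160,phi)
"
```

```text
[[ 533.5 -169.1]
 [ 518.1 -234.4]
 [ 374.9 -201.5]
 [ 390.8 -134.8]] [ 454.31909697 -184.94170346]
((454.30621337890625, -185.25341796875), (68.62535858154297, 146.97500610351562), 76.54931640625)
axis -13.211782647755959 146.8563268654185
phi -103.21178264775595 stand at [ 457.51881206 -171.31225654]
t 13.95 pos [577.2   1.7  78.9] yaw -7.6 zax [-0.002 -0.003 -1.   ] q [-0.05  0.05  1.52 -0.    1.57  0.08] gw 9.3 F [ 2.5 -1.8  0.1]
shift [-0.1876, -0.0958, -0.0804] twist 95.59 j6 ends 5.0
```

>>> play_rows --pt "0 0 -0.01" --pt "0 0 -0.03" --pt "0 0 -0.06" --pt "0 0 -0.08" --pt "-0.015 -0.007 -0.08" --pt "-0.035 -0.017 -0.08" --pt "-0.055 -0.028 -0.08" --pt "-0.08 -0.04 -0.08" --pt "-0.105 -0.053 -0.08" --pt "-0.13 -0.066 -0.08" --pt "-0.155 -0.08 -0.08" --pt "-0.175 -0.09 -0.08" --twist '[0,0,0,0,5,12,20,28,36,44,52,60]' --grip '[1,1,1,1,1,1,1,1,1,1,1,1]'

```text
t: 15.15
ee_pos: [463.5, -160.4, 159.9]
tcp_rot: [3.082, 0.6, -0.006]
wrist_force: [-0.2, -0.8, -1.0]
gripper_width: 9.1
```

```bash
python3 -c "
from h import *
go(457.5,-171.3,60,-103.2)"
```

```text
t 15.15 pos [ 463.5 -160.4  159.9] yaw -68.0 zax [-0.003 -0.002 -1.   ] q [-0.4  -0.21  1.62 -0.    1.73  0.79] gw 9.1 F [-0.2 -0.8 -1. ]
shift [-0.0092, 0.0077, 0.1] twist 35.22 j6 ends 45.0
```

>>> play_rows --pt "-0.009 0.008 0" --pt "-0.009 0.008 0" --pt "-0.009 0.008 0" --pt "-0.009 0.008 0.01" --pt "-0.009 0.008 0.03" --pt "-0.009 0.008 0.06" --pt "-0.009 0.008 0.09" --pt "-0.009 0.008 0.12" --pt "-0.009 0.008 0.14" --pt "-0.009 0.008 0.145" --pt "-0.009 0.008 0.145" --twist '[8,16,24,32,35.2,35.2,35.2,35.2,35.2,35.2,35.2]' --grip '[1,1,1,1,1,1,1,1,1,1,1]'

```text
t: 16.25
ee_pos: [457.0, -171.3, 14.6]
tcp_rot: [3.119, -0.36, -0.008]
wrist_force: [0.8, 0.8, -0.4]
gripper_width: 9.4
```

```bash
python3 -c "
from look import *
go(457.5,-171.3,3,-103.2)
look('p1',[],bs=(310,160,430,260),bt=(320,200,420,310),f=6)"
```

```text
t 16.25 pos [ 457.  -171.3   14.6] yaw -103.2 zax [-0.005 -0.002 -1.   ] q [-0.43 -0.15  1.83 -0.    1.47  1.38] gw 9.4 F [ 0.8  0.8 -0.4]
shift [0.0005, -0.0001, 0.0116] twist 0.02 j6 ends 79.0
```

View pics/p1_side.png

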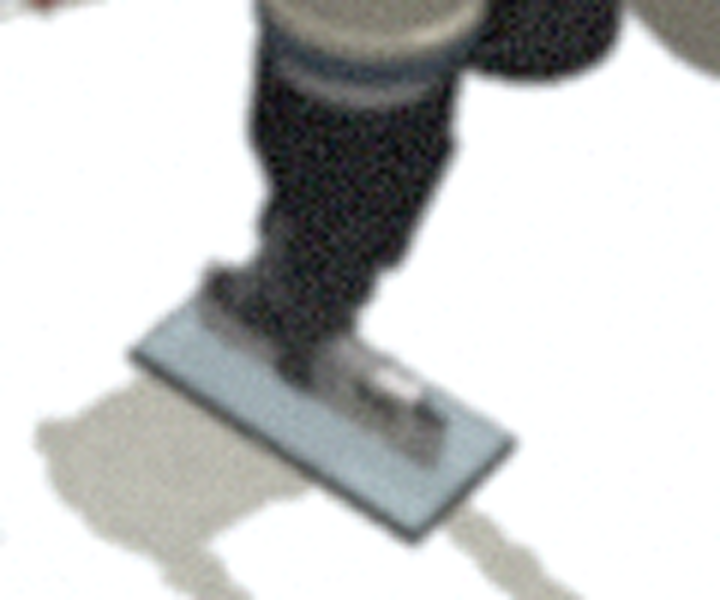

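View pics/p1_top.png

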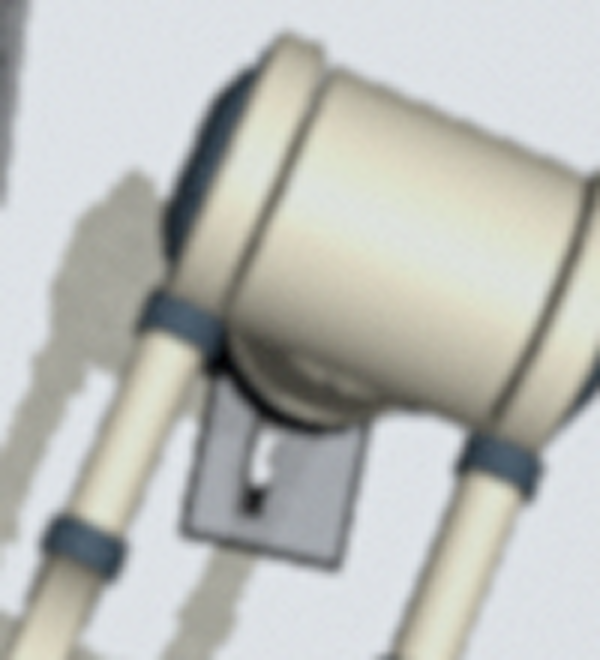

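>>> play_rows --pt "0 0 0.004" --pt "0 0 0.008" --pt "0 0 0.01" --pt "0 0 0.01" --pt "0 0 0.01" --twist '[0,0,0,0,0]' --grip '[1,1,1,1,1]'

```text
t: 16.85
ee_pos: [458.3, -171.9, 6.5]
tcp_rot: [3.117, -0.36, -0.002]
wrist_force: [0.1, -0.1, -0.9]
gripper_width: 9.4
```

>>> play_rows --pt "0 0 0.002" --pt "0 0 0.003" --pt "0 0 0.003" --twist '[0,0,0]' --grip '[1,1,1]'

```text
t: 17.15
ee_pos: [458.1, -171.8, 3.2]
tcp_rot: [3.118, -0.36, -0.003]
wrist_force: [0.0, -0.4, -0.0]
gripper_width: 9.2
```

>>> play_rows --pt "0 0 0.001" --pt "0 0 0.002" --pt "0 0 0.002" --twist '[0,0,0]' --grip '[1,1,1]'

```text
t: 17.45
ee_pos: [458.3, -171.9, 1.9]
tcp_rot: [3.118, -0.36, -0.002]
wrist_force: [-1.1, 0.6, 4.7]
gripper_width: 8.9
```

>>> play_rows --pt "0 0 -0.001" --pt "0 0 -0.001" --pt "0 0 -0.001" --pt "0 0 -0.007" --pt "0 0 -0.013" --pt "0 0 -0.013" --pt "0 0.003 -0.013" --pt "0 0.006 -0.013" --pt "0 0.009 -0.013" --pt "0 0.012 -0.013" --pt "0 0.014 -0.013" --pt "0 0.014 -0.013" --twist '[0,0,0,0,0,0,0,0,0,0,0,0]' --grip '[0.74,0.74,0.74,0.74,0.74,0.74,0.74,0.74,0.74,0.74,0.74,0.74]'

```text
t: 18.65
ee_pos: [454.9, -185.9, 14.9]
tcp_rot: [3.117, -0.361, -0.003]
wrist_force: [0.1, -0.3, 0.2]
gripper_width: 22.1
```

```bash
python3 -c "
from look import *
go(457.5,-171.3,3,-103.2)
look('p2',[],bs=(310,160,430,260),bt=(320,200,420,310),f=6)"
```

```text
t 18.65 pos [ 454.9 -185.9   14.9] yaw -103.2 zax [-0.002 -0.003 -1.   ] q [-0.45 -0.15  1.82 -0.    1.46  1.35] gw 22.1 F [ 0.1 -0.3  0.2]
shift [-0.0008, -0.0148, 0.0119] twist -0.01 j6 ends 77.0
```

View pics/p2_side.png

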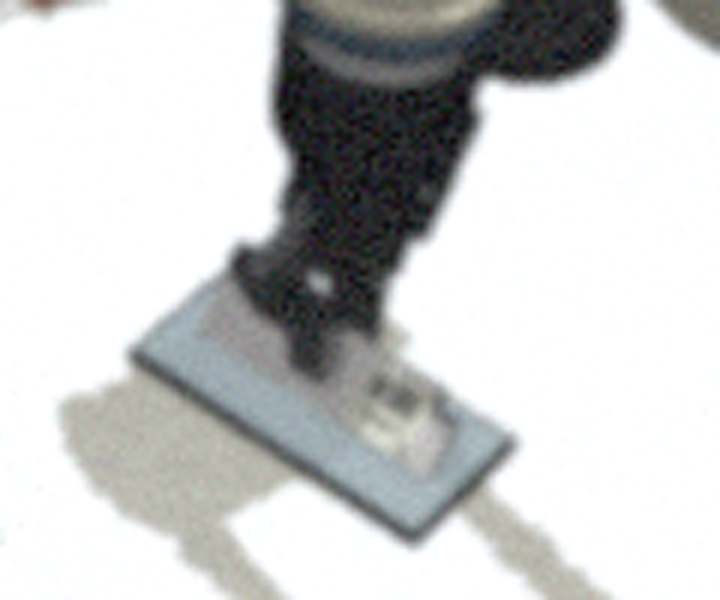

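>>> play_rows --pt "0 0 0" --pt "0 0 0" --pt "0 0 0" --pt "0 0 0" --pt "0 0 0" --pt "0 0 0" --pt "0 0 0" --pt "0 0 0" --pt "0 0 0" --pt "0 0 0" --twist '[0,0,0,0,0,0,0,0,0,0]' --grip '[0.7,0.66,0.62,0.58,0.54,0.5,0.46,0.42,0.4,0.4]'

```text
t: 19.75
ee_pos: [455.0, -185.6, 15.0]
tcp_rot: [3.117, -0.361, -0.003]
wrist_force: [-0.0, 0.2, 0.1]
gripper_width: 51.4
```

```bash
python3 -c "
from look import *
go(457.5,-171.3,3,-103.2)
look('p3',[],bs=(310,160,430,260),bt=(320,200,420,310),f=6)"
```

```text
t 19.75 pos [ 455.  -185.6   15. ] yaw -103.2 zax [-0.002 -0.003 -1.   ] q [-0.45 -0.15  1.82 -0.    1.46  1.35] gw 51.4 F [-0.   0.2  0.1]
shift [-0.0009, -0.0145, 0.0119] twist 0.0 j6 ends 77.0
```

View pics/p3_side.png

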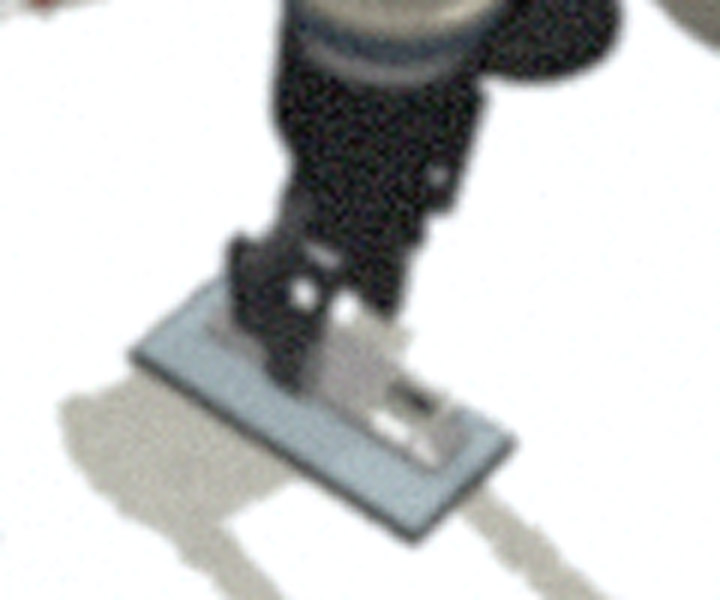

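```bash
python3 -c "
from h import *
p=np.array([455,-185.6]);a=np.radians(-103.2);ty=np.array([np.cos(a),np.sin(a)]);dx=np.array([-ty[1],ty[0]])  # drive x?
for n in('side','top'):
  W=cloud(n,np.load(f'pics/{n}_p3.npz')['d']).reshape(-1,3);v=W[:,:2]-p;Y=v@ty;X=v@dx;Z=W[:,2]
  m=(abs(X)<62)&(abs(Y)<45)&(Z>12.5)&(Z<50)&(abs(X)>16)
  for lo in range(-60,60,15):
    k=m&(X>lo)&(X<=lo+15)
    if k.sum()>4:print(n,lo,k.sum(),'Y',np.percentile(Y[k],[3,50,97]).round(1),'Z',np.percentile(Z[k],[5,50,95]).round(1))
  if m.sum()>20:print(np.linalg.lstsq(np.c_[X[m],Y[m],np.ones(m.sum())],Z[m],rcond=None)[0])
"
```

```text
side -60 61 Y [-10.6   3.5  19.7] Z [14.3 17.6 20.1]
side -45 74 Y [-10.5   4.7  22.8] Z [14.7 18.  20.6]
side -30 67 Y [-12.1   4.3  21.4] Z [13.6 18.1 20.7]
side 15 5 Y [-13.3  -9.9  20.7] Z [13.1 15.5 17.7]
side 30 12 Y [-17.5  -9.8  -8.4] Z [13.2 15.9 18.2]
side 45 19 Y [-10.3  -7.6  -0.4] Z [12.9 17.4 19.7]
[-6.84901206e-03  5.53624723e-02  1.71899655e+01]
top -60 65 Y [-10.7   3.7  21. ] Z [13.9 17.2 19.9]
top -45 78 Y [-8.4  7.2 22.5] Z [15.2 17.9 21.3]
top -30 51 Y [-9.5  3.6 23.3] Z [14.  17.  20.3]
[-5.88618081e-03  3.72141861e-02  1.70291475e+01]
```

>>> play_rows --pt "-0.008 0.0055 0" --pt "-0.008 0.0055 0" --pt "-0.008 0.0055 0.006" --pt "-0.008 0.0055 0.012" --pt "-0.008 0.0055 0.016" --pt "-0.008 0.0055 0.017" --pt "-0.008 0.0055 0.017" --twist '[0,0,0,0,0,0,0]' --grip '[0.45,0.45,0.45,0.45,0.45,0.45,0.45]'

```text
t: 20.55
ee_pos: [445.8, -189.0, -2.5]
tcp_rot: [3.118, -0.36, -0.004]
wrist_force: [0.8, -0.1, 0.1]
gripper_width: 46.7
```

>>> play_rows --pt "0 0 0.002" --pt "0 0 0.003" --pt "0 0 0.003" --twist '[0,0,0]' --grip '[0.48,0.5,0.5]'

```text
t: 20.85
ee_pos: [445.7, -189.0, -5.6]
tcp_rot: [3.118, -0.36, -0.004]
wrist_force: [0.3, -0.1, 0.1]
gripper_width: 42.7
```

>>> play_rows --pt "0 0 0.001" --pt "0 0 0.002" --pt "0 0 0.002" --twist '[0,0,0]' --grip '[0.52,0.54,0.54]'

```text
t: 21.15
ee_pos: [445.8, -189.0, -7.1]
tcp_rot: [3.118, -0.36, -0.004]
wrist_force: [-1.4, -0.1, 1.6]
gripper_width: 39.1
```

```bash
python3 -c "
from look import *
go(445,-190,-8,-103.2)
look('p4',[],bs=(310,160,430,260),bt=(320,200,420,310),f=6)"
```

```text
t 21.15 pos [ 445.8 -189.    -7.1] yaw -103.2 zax [-0.003 -0.003 -1.   ] q [-0.47 -0.15  1.87 -0.    1.42  1.33] gw 39.1 F [-1.4 -0.1  1.6]
shift [-0.0006, 0.0011, 0.0009] twist 0.02 j6 ends 76.0
```

View pics/p4_side.png

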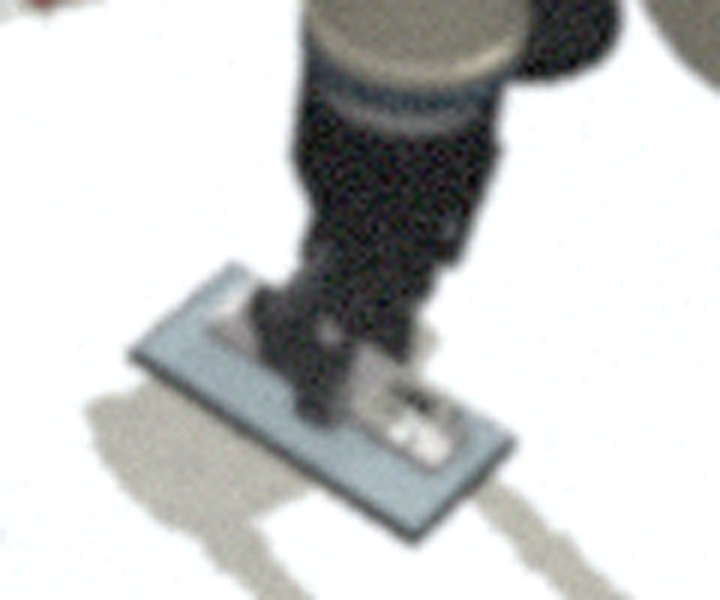

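>>> play_rows --pt "0 0 0" --pt "0 0 0" --pt "0 0 0" --pt "0 0 0" --pt "0 0 0" --pt "0 0 0" --twist '[0,0,0,0,0,0]' --grip '[0.57,0.6,0.65,0.8,1,1]' --grip_force 40

```text
t: 21.85
ee_pos: [446.5, -188.9, -6.3]
tcp_rot: [3.118, -0.36, -0.001]
wrist_force: [-0.2, 1.8, 6.0]
gripper_width: 32.7
```

>>> play_rows --pt "0 0 -0.004" --pt "0 0 -0.01" --pt "0 0 -0.02" --pt "0 0 -0.035" --pt "0 0 -0.05" --pt "0 0 -0.05" --twist '[0,0,0,0,0,0]' --grip '[1,1,1,1,1,1]'

```text
t: 22.45
ee_pos: [448.3, -189.7, 47.4]
tcp_rot: [3.116, -0.36, 0.007]
wrist_force: [1.2, 0.2, 0.2]
gripper_width: 32.7
```

```bash
python3 -c "
from look import *
go(445,-190,-8,-103.2)
look('p5',[],bs=(310,140,430,260),bt=(320,200,420,310),f=5)"
```

```text
t 22.45 pos [ 448.3 -189.7   47.4] yaw -103.2 zax [ 0.004 -0.005 -1.   ] q [-0.47 -0.19  1.8  -0.    1.52  1.33] gw 32.7 F [1.2 0.2 0.2]
shift [-0.0034, 0.0008, 0.0554] twist 0.02 j6 ends 76.0
```

View pics/p5_side.png

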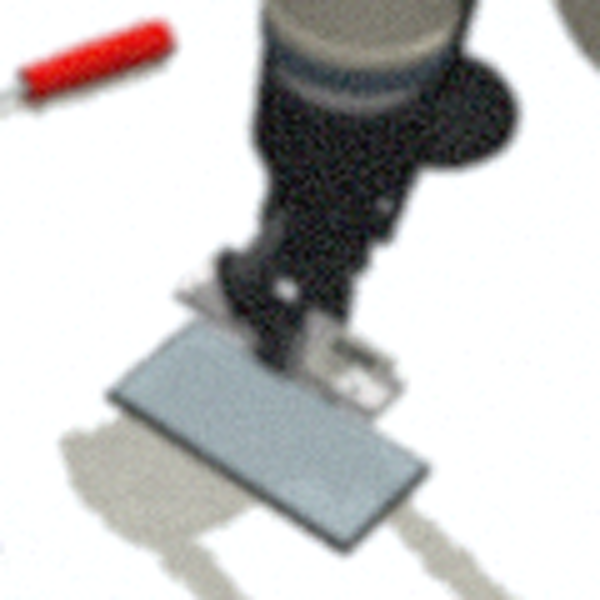

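```bash
python3 -c "
from h import *
p=np.array([448.3,-189.7]);a=np.radians(-103.2);ty=np.array([np.cos(a),np.sin(a)]);tx=np.array([-ty[1],ty[0]])
for n in('side','top'):
  W=cloud(n,np.load(f'pics/{n}_p5.npz')['d']).reshape(-1,3);v=W[:,:2]-p;Y=v@ty;X=v@tx;Z=W[:,2]-47.4
  m=(abs(X)<80)&(abs(Y)<30)&(Z>10)&(Z<35)&(abs(X)>16)
  print(n,m.sum(),'X',np.percentile(X[m],[0,2,98,100]).round(1))
  for s in(-1,1):
    k=m&(X*s>0)
    if k.sum():print(s,k.sum(),'Y',np.percentile(Y[k],[3,50,97]).round(1),'Z',np.percentile(Z[k],[5,50,95]).round(1))
  if m.sum()>20:print(np.linalg.lstsq(np.c_[X[m],Y[m],np.ones(m.sum())],Z[m],rcond=None)[0])
"
python3 -c "
import numpy as np
d=np.array([.956,.292]);sp=np.array([486.6,-454.])+129*d;print('spot',sp)
L=sp; print(np.degrees(np.arctan2(-d[1],-d[0])))"
```

```text
side 315 X [-54.  -53.1  62.8  64.6]
-1 206 Y [-16.8  -4.   16.3] Z [17.3 23.8 26.6]
1 109 Y [-17.7 -14.6   9.5] Z [16.9 23.8 26.6]
[9.98352610e-03 8.95077488e-02 2.36493960e+01]
top 173 X [-55.1 -54.5 -20.1 -17.4]
-1 173 Y [-15.3  -2.   16.1] Z [18.9 22.7 25.3]
[3.47532988e-02 1.30974689e-02 2.37391973e+01]
spot [ 609.924 -416.332]
-163.01526746801142
```

```bash
python3 -c "
from h import *
p=np.array([510.7,281.2,151.9]);az=np.arctan2(281.2,510.7);r=np.array([np.cos(az),np.sin(az)]);t=np.array([-r[1],r[0]])
P=np.vstack([cloud(n,np.load(f'pics/{n}3.npz')['d']).reshape(-1,3) for n in('side','top')])
v=P[:,:2]-p[:2];Rr=v@r;Tt=v@t;Z=P[:,2]-p[2]
for z in range(60,420,20):
  k=(Z>=z)&(Z<z+20)&(abs(Rr)<120)&(abs(Tt)<150)
  if k.sum()>5:print(z,k.sum(),'radial',np.percentile(Rr[k],[2,50,98]).round(),'tang',np.percentile(Tt[k],[2,98]).round())
print('rods')
for R0 in range(-220,-60,20):
  for s in(-1,1):
    k=(Rr>R0)&(Rr<R0+20)&(Z>60)&(Tt*s>30)&(Tt*s<160)
    if k.sum()>5:print(R0,s,k.sum(),'Z',np.percentile(Z[k],[2,98]).round(),'T',np.percentile(Tt[k],[2,98]).round())
"
```

```text
60 170 radial [-20. -10.   4.] tang [-39.  37.]
80 214 radial [-22. -15.   4.] tang [-53.  60.]
100 579 radial [-22.  -8.  15.] tang [-60.  60.]
120 212 radial [-17.  -6.   9.] tang [-41.  41.]
140 457 radial [-38. -15.  25.] tang [-37.  37.]
160 607 radial [-39. -14.  26.] tang [-37.  37.]
180 440 radial [-39. -18.  26.] tang [-37.  36.]
200 662 radial [-41. -17.  29.] tang [-40.  39.]
220 836 radial [-40. -17.  29.] tang [-39.  37.]
240 695 radial [-40. -18.  20.] tang [-8. 37.]
260 851 radial [-40. -12.  30.] tang [-15.  38.]
280 220 radial [-40. -30.   1.] tang [-19.  37.]
300 492 radial [-43. -35.  22.] tang [-22.  61.]
320 906 radial [-118.  -28.   38.] tang [-60.  70.]
340 5940 radial [-118.  -63.   36.] tang [-61.  70.]
360 4292 radial [-49. -35.  39.] tang [-68.  70.]
380 9814 radial [-36.  -8.  29.] tang [-60.  62.]
400 114 radial [-19.  -4.   9.] tang [-58.  56.]
rods
-220 -1 322 Z [319. 363.] T [-49. -31.]
-220 1 1589 Z [315. 376.] T [31. 71.]
-200 -1 642 Z [305. 374.] T [-50. -31.]
-200 1 1946 Z [303. 372.] T [31. 71.]
-180 -1 822 Z [303. 375.] T [-51. -31.]
-180 1 1991 Z [296. 375.] T [32. 70.]
-160 -1 1246 Z [299. 372.] T [-52. -33.]
-160 1 1605 Z [297. 373.] T [50. 69.]
-140 -1 712 Z [313. 358.] T [-55. -32.]
-140 1 1062 Z [307. 364.] T [48. 70.]
-120 -1 498 Z [334. 352.] T [-55. -34.]
-120 1 646 Z [334. 351.] T [47. 70.]
-100 -1 495 Z [337. 354.] T [-56. -36.]
-100 1 628 Z [337. 353.] T [45. 66.]
-80 -1 537 Z [340. 359.] T [-58. -37.]
-80 1 607 Z [339. 356.] T [45. 65.]
```

```bash
python3 -c "
from h import *
go(632,-406,88,-73)"
```

```text
t 22.55 pos [ 447.  -189.    44.6] yaw -103.2 zax [ 0.001 -0.004 -1.   ] q [-0.47 -0.19  1.81 -0.    1.52  1.33] gw 32.9 F [ 0.9 -0.4 -0.4]
shift [0.2296, 0.1693, -0.0426] twist -30.18 j6 ends 76.0
```

>>> play_rows --pt "0 0 -0.02" --pt "0.01 0.007 -0.043" --pt "0.03 0.022 -0.043" --pt "0.055 0.04 -0.043" --pt "0.08 0.06 -0.043" --pt "0.11 0.08 -0.043" --pt "0.14 0.102 -0.043" --pt "0.165 0.122 -0.043" --pt "0.19 0.14 -0.043" --pt "0.21 0.155 -0.043" --pt "0.223 0.165 -0.043" --pt "0.23 0.169 -0.043" --twist '[0,-2,-5,-9,-13,-17,-21,-24,-27,-29,-30,-30]' --grip '[1,1,1,1,1,1,1,1,1,1,1,1]'

```text
t: 23.75
ee_pos: [632.4, -406.8, 86.0]
tcp_rot: [3.106, 0.459, -0.003]
wrist_force: [-1.0, 0.7, -0.7]
gripper_width: 32.4
```

>>> play_rows --pt "0 0 0" --pt "0 0 0" --pt "0 0 0" --twist '[0,0,0]' --grip '[1,1,1]'

```text
t: 24.05
ee_pos: [631.9, -406.3, 85.3]
tcp_rot: [3.107, 0.459, -0.005]
wrist_force: [-0.7, -0.3, -1.1]
gripper_width: 32.6
```

```bash
python3 -c "
from look import *
go(632,-406,88,-73)
L=lines()[-6:]
look('r1',L,bs=(320,40,460,190),bt=(400,140,540,280),f=4)
D=np.load('pics/side_r1.npz');
p=np.array([632,-406.]);s=sense();Rm=R.from_rotvec(s['tcp_rot']).as_matrix();p=s['ee_pos']
for n in('side','top'):
  W=(cloud(n,np.load(f'pics/{n}_r1.npz')['d']).reshape(-1,3)-p)@Rm
  X,Y,Z=W[:,0],W[:,1],-W[:,2]
  m=(abs(X)<80)&(abs(Y)<30)&(Z>10)&(Z<35)&(abs(X)>16)
  print(n,m.sum(),'X',np.percentile(X[m],[0,2,98,100]).round(1),'Z',np.percentile(Z[m],[5,50,95]))
  if m.sum()>20:print(np.linalg.lstsq(np.c_[X[m],Y[m],np.ones(m.sum())],Z[m],rcond=None)[0])
lab=p+Rm@np.array([-27,0,-24]);print('label',lab,'spot',P3(-129,0,110),'err',np.linalg.norm(lab-P3(-129,0,110)))
"
```

```text
t 24.05 pos [ 631.9 -406.3   85.3] yaw -73.2 zax [-0.003 -0.001 -1.   ] q [-0.62  0.52  0.95 -0.    1.67  0.66] gw 32.6 F [-0.7 -0.3 -1.1]
shift [0.0002, -0.0003, -0.0027] twist -0.19 j6 ends 38.0
side 308 X [-53.9 -52.3  62.2  63.5] Z [15.97598806 23.55828672 26.10314397]
[-9.11424140e-04  1.11633954e-01  2.32423660e+01]
top 194 X [-41.8 -39.6  64.   64.4] Z [19.04448841 23.41013467 26.45036471]
[1.38245175e-04 3.44345397e-02 2.30967067e+01]
label [ 606.39120729 -414.16020583  110.22475345] spot [ 609.924 -416.332  110.   ] err 4.153050491412551
```

View pics/r1_side.png

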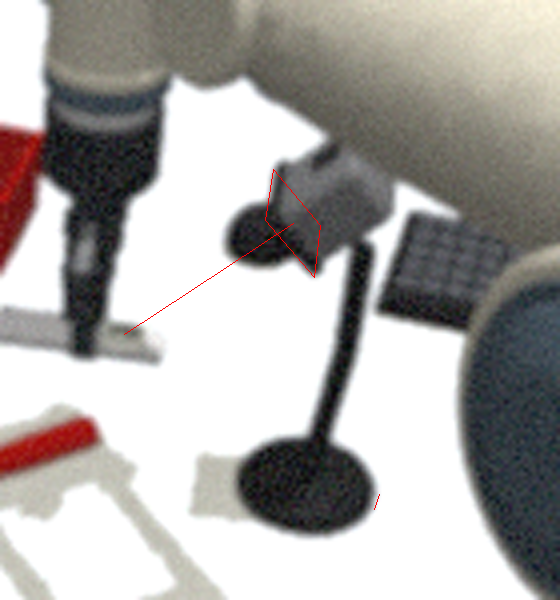

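View pics/r1_top.png

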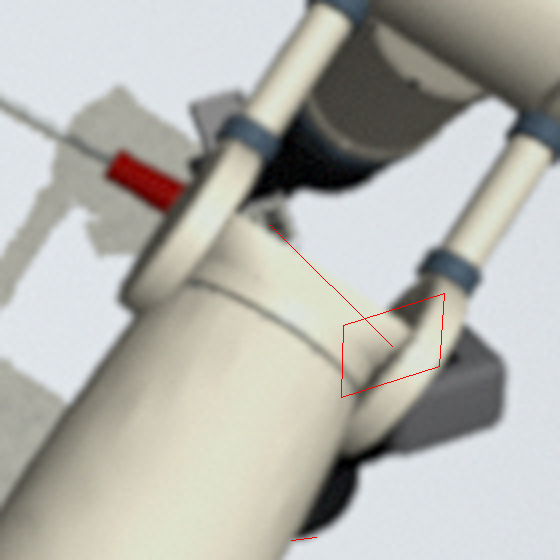

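```bash
python3 -c "
from h import *
a=np.load('pics/side0.npz')['im'].astype(float);b=np.load('pics/side_r1.npz')['im'].astype(float)
g=np.hstack([i[60:400,140:440,::-1] for i in(a,b)]);cv2.imwrite('pics/cmp.png',np.clip(g*1.4,0,255).astype(np.uint8))"
```

```text
(no output)
```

View pics/cmp.png

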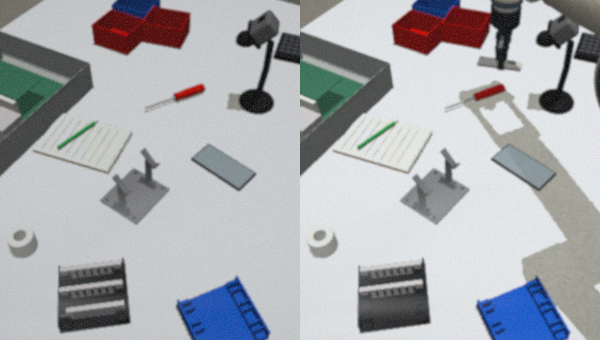

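```bash
python3 -c "
from station import *
print(job_done());s=sense();print(s['t'],s['gripper_width'],s['ee_pos'])"
```

```text
the job is handed in; nothing more can be done
None
the job is handed in; nothing more can be done
```

I handed the job in at about t = 24 s. The drive was held level and still, label up, with the notched end towards the reader.

**What I did**
- I lifted the notched drive out of the rack and stood it in the lips of the stand. I then tipped it back onto the two arms, label out, let go and raised the gripper clear.
- The moves only allow a tool pointing straight down, so I could not grip the drive at 45°. I closed the jaws to bring it upright, then laid it flat on the phone, so the phone served as a support surface. I re-gripped it there by its long edges and carried it to the reading spot.

**Last checks**
- **Label position:** about 4 mm from the reading spot by my measurements.
- **Grip and force:** the gripper read 32.6 mm, slightly under the drive's 34 mm width, and the wrist force stayed around 1 N.
- **Seating on the stand:** the drive matched the expected seat outline to about one pixel.
- **Other objects:** comparing the first and last side pictures, the blanks, label roll, phone and screwdriver are where they started.

**What disagreed**
- **Fingertip position:** both cameras put the fingertips about 15 mm behind (above) the reported TCP, not 25 mm ahead of it. My first grasp closed on nothing above the drive. I corrected heights by about 40 mm and the next grasp held.
- **Level:** plane fits of the held drive gave about 6° of tilt from the side view and 2° from the top view. I think the 6° comes from the edges of the view, and both are inside the 15° limit.

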